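# Load the tube-rack feeder

## Robot

A 7-joint arm with a two-finger parallel gripper is mounted at the origin on the work surface. World frame = base frame: x ahead of the robot, y to its left, z up, the work surface at z = 0. Lengths are in m, angles in rad, forces in N, time in s.
With the tool pointing down it reaches from about 0.4 to 0.85 m from the base axis. Payload 4.5 kg.
Tool frame: the origin (TCP) lies midway between the tips of the shut fingers; the grasp point (between the pads) lies 19 mm behind it; z points along the fingers, y is the line along which they close (so a half turn about z gives the same grasp; the last joint's range is limited). The gripper opens to 88 mm and grips with 3 to 60 N. Pads are 18 mm wide; open, the fingers measure 123 mm over their backs; the gripper's body (75 mm by 187 mm) begins 45 mm behind the grasp point.
Start: joints at [1.345, 0.689, -0.195, 1.565, 0.157, 0.902, -0.215], TCP at [0.161, -0.604, 0.239] pointing down, gripper open.
Joint ranges: [-3.01, 3.01], [-0.46, 2.08], [-1.47, 1.51], [0.13, 2.56], [-1, 4.14], [0.04, 2.09], [-2.66, 2.66]. Speed limits (rad/s): [2.57, 2.57, 3.14, 3.14, 3.14, 3.14, 3.14].

## Interface

Orientations are given as a unit quaternion [x, y, z, w].
In Python, from station import state, snapshot, job_done gives the robot as it stands.
- The arm moves only by the shell command python3 -m jog 'ROWS' [FORCE]. ROWS is JSON, a list that holds one entry, the list of rows, each a list of 5 numbers: the shift along the tool's x, y, z in units of 40 mm (1.0 is 40 mm), then the turn about the tool's z in degrees, then the finger opening in mm, from 0 to 88.1. In form: [[[tx, ty, tz, spin, hand], ...]]. A call has 1 to 5 rows; each row is the pose to reach, as a shift and turn from the pose commanded when the call began, along the tool's axes at that moment; what a row does not reach only later rows make up. A row lasts 1/10 s, in which the tool goes at most 50 mm and 8.59 degrees, less where a joint would pass 70% of its speed; a pose out of reach is approached as far as the arm can. A call with a gripper value outside its range is refused whole. The fingers move at their own pace and stop on an object; FORCE is the grip in N (left out, the last holds). Time passes only in rows, so rows that repeat a pose let the fingers close. It gives the time, the measured TCP pose, the force, the opening and the grip force at its end, in the units of the state.
- state(): the state, without advancing time (a new reading comes with each control period).
- snapshot(name): name is "scene" or "top" or "wrist"; returns a dict with "frame" (420x560x3 uint8, blue, green, red), "fx", "fy", "cx", "cy" (pixels), "extrinsics" (4x4, takes a point from world to camera coordinates); the wrist camera has in their place "hand_eye" (4x4, takes a point from camera to tool coordinates, whose origin is the TCP and whose axes are the flange's). Camera axes: x right, y up, looking along -z (the intrinsics and any distortion apply to the point x, -y, -z); pixel columns grow to the right and rows downward; lengths in m; the calibration is good to about 2 mm. The wrist camera is an equidistant fisheye: a pixel r from the principal point sees the ray r / f radians off the axis. A picture is of the moment at which its call begins: read the wrist's pose just before it. There is no depth.
- job_done(): hands the job in; it is judged then, once.
The state is a dict: "time": time; "joints": joint angles; "joint_velocities": joint speeds; "tau": joint torques, N m; "tcp_pos": TCP position; "tcp_rot": TCP orientation; "wrist_force": force on the tool from outside, world axes, zero at the start; "ft_torque": the same for the moment, N m; "opening": opening from 0.0 (shut) to 1.0 (fully open); "finger_force": force on a finger pad.
Only numpy, scipy, OpenCV 4.12 (cv2) and the standard library are available. Lean on these libraries where they do the work, as an engineer would, in place of code of your own. Each camera call takes 0.05 s, during which the arm holds its last target. There are 200 camera calls.

## Task

Take the finished white racks (one or two) out of the feeder track and stand them upright along the narrow raised steel ledge, end to end if there are two. Stand all the waiting pink racks upright across the track's runners in front of the pusher, then push the pusher gently along the middle of the track - it wedges if pushed off-centre - until the racks are packed against one another and the intake housing, and leave it up against the last rack. Then press the green start button, and leave the yellow tip box, the amber bottle and the beaker where they are.

Things in the scene. Friction and masses are not known exactly. Their poses are not given: they have to be found in the camera images.
- lane: Rack feeder, fixed: aluminium track 139 mm wide and 380 mm long. Origin on the bench on the track's centre line; x across, y along it (from -0.170 at the intake to +0.210, the open end), z up. Racks stand across it on two white runners, 8 mm wide, at x = +-40 mm, tops 18 mm above the bench; bed between them 6 mm. Side guides keep rack ends: 115 mm apart inside, 42 mm high, flared edges up to 50 mm.
- intake (a point): Middle of the intake's flat face, at the height of the runners' tops (18 mm), against which the first rack stops. The intake is a light grey housing 150 mm (x) x 100 mm (y) x 75 mm high that closes the track's -y end, from y = -0.170 to -0.270 of the feeder. Axes as the feeder's: y points along the track to the open end.
- pusher: Grey block 100 mm wide (x), 40 mm along the track (y), 42 mm high, 0.25 kg, on black shoes 124 mm wide that run captive in slots under the side guides, 1.5 mm play a side; dry friction. Origin: centre of its underside on the runners; y away from the intake; the front face (y = -20 mm) pushes the racks. Pushed over about 20 mm off its centre line it skews and wedges. Starts 30 to 60 mm short of the open end.
- pad (a point): Orange thumb pad, 22 mm across, in the middle of the pusher's back face, where it is to be pushed towards the intake: 24 mm above the pusher's underside, 42 mm above the bench. An orange stripe along the pusher's top marks the same centre line. The back face is flat, and the track behind it open from above. Sliding it with the racks takes about 3 to 8 N.
- rack1_mid (a point): Waiting tube rack: pink block 109 x 30 x 50 mm high (x, y, z), dark weighted foot, five yellow-capped tubes fixed along its top, 66 mm high over the caps, about 0.16 kg. Point: middle of the block, 25 mm above its underside; x along its length, z up. Gripped across its flat 109 mm faces (30 mm). Starts on the bench on a blue pad. Three or four are there, an absent one is None; all alike, either way round will do.
- rack2_mid (a point): Waiting tube rack: pink block 109 x 30 x 50 mm high (x, y, z), dark weighted foot, five yellow-capped tubes fixed along its top, 66 mm high over the caps, about 0.16 kg. Point: middle of the block, 25 mm above its underside; x along its length, z up. Gripped across its flat 109 mm faces (30 mm). Starts on the bench on a blue pad. Three or four are there, an absent one is None; all alike, either way round will do.
- rack3_mid (a point): Waiting tube rack: pink block 109 x 30 x 50 mm high (x, y, z), dark weighted foot, five yellow-capped tubes fixed along its top, 66 mm high over the caps, about 0.16 kg. Point: middle of the block, 25 mm above its underside; x along its length, z up. Gripped across its flat 109 mm faces (30 mm). Starts on the bench on a blue pad. Three or four are there, an absent one is None; all alike, either way round will do.
- rack4_mid (a point): Waiting tube rack: pink block 109 x 30 x 50 mm high (x, y, z), dark weighted foot, five yellow-capped tubes fixed along its top, 66 mm high over the caps, about 0.16 kg. Point: middle of the block, 25 mm above its underside; x along its length, z up. Gripped across its flat 109 mm faces (30 mm). Starts on the bench on a blue pad. Three or four are there, an absent one is None; all alike, either way round will do.
- done1_mid (a point): Finished rack: like the waiting ones (block 109 x 30 x 50 mm, 66 mm over the caps, this point in the middle of the block, 25 mm above its underside, x along its length) but white with blue caps. One or two are there, standing across the track between intake and pusher; one that is absent is None.
- done2_mid (a point): Finished rack: like the waiting ones (block 109 x 30 x 50 mm, 66 mm over the caps, this point in the middle of the block, 25 mm above its underside, x along its length) but white with blue caps. One or two are there, standing across the track between intake and pusher; one that is absent is None.
- ledge_top (a point): The ledge for finished racks: a steel strip 260 mm long (x) and only 40 mm wide (y), its flat top 60 mm above the bench, on legs over a foot plate; fixed. It has room for two racks end to end along its length. This point is the middle of the top, z up.
- start_top (a point): The green start button on top of the intake housing, 24 mm across, this point in the middle of its top, about 93 mm above the bench. It is pressed straight down 6 mm by about 4 N and springs back.
- start (a joint): How far the start button is pressed (m): 0 released, 0.006 fully down.
- tip_box: Bystander: yellow pipette-tip box 88 x 123 x 65 mm; origin at the centre of its underside.
- reagent: Bystander: amber bottle, 66 mm across and 110 mm high; origin at the centre of its underside.
- beaker: Bystander: glass beaker 70 mm across and 85 mm high; origin at the centre of its underside.

How it is judged:
On the way, in this order (a step that is already met when the one before it is completed fails the run):
1. the finished racks stand on the ledge and all the waiting racks stand packed against the intake with the pusher up against the last ((y of rack1_mid in the frame of lane between -0.159 and -0.15 m or (y of rack1_mid in the frame of lane between -0.129 and -0.118 m and (y of rack2_mid in the frame of lane between -0.159 and -0.15 m or y of rack3_mid in the frame of lane between -0.159 and -0.15 m or y of rack4_mid in the frame of lane between -0.159 and -0.15 m)) or (y of rack1_mid in the frame of lane between -0.099 and -0.086 m and (y of rack2_mid in the frame of lane between -0.129 and -0.118 m or y of rack3_mid in the frame of lane between -0.129 and -0.118 m or y of rack4_mid in the frame of lane between -0.129 and -0.118 m)) or (y of rack1_mid in the frame of lane between -0.069 and -0.054 m and (y of rack2_mid in the frame of lane between -0.099 and -0.086 m or y of rack3_mid in the frame of lane between -0.099 and -0.086 m or y of rack4_mid in the frame of lane between -0.099 and -0.086 m))) and angle between each of rack1_mid, rack2_mid, rack3_mid, rack4_mid, done1_mid, done2_mid's own z axis and vertical below 0.08 rad and z of rack1_mid in the frame of lane between 0.036 and 0.05 m and x of rack1_mid in the frame of lane between -0.006 and 0.006 m and y of each of rack1_mid, rack2_mid, rack3_mid, rack4_mid in the frame of pusher below -0.028 m and (y of rack2_mid in the frame of lane between -0.159 and -0.15 m or (y of rack2_mid in the frame of lane between -0.129 and -0.118 m and (y of rack1_mid in the frame of lane between -0.159 and -0.15 m or y of rack3_mid in the frame of lane between -0.159 and -0.15 m or y of rack4_mid in the frame of lane between -0.159 and -0.15 m)) or (y of rack2_mid in the frame of lane between -0.099 and -0.086 m and (y of rack1_mid in the frame of lane between -0.129 and -0.118 m or y of rack3_mid in the frame of lane between -0.129 and -0.118 m or y of rack4_mid in the frame of lane between -0.129 and -0.118 m)) or (y of rack2_mid in the frame of lane between -0.069 and -0.054 m and (y of rack1_mid in the frame of lane between -0.099 and -0.086 m or y of rack3_mid in the frame of lane between -0.099 and -0.086 m or y of rack4_mid in the frame of lane between -0.099 and -0.086 m))) and z of rack2_mid in the frame of lane between 0.036 and 0.05 m and x of rack2_mid in the frame of lane between -0.006 and 0.006 m and (y of rack3_mid in the frame of lane between -0.159 and -0.15 m or (y of rack3_mid in the frame of lane between -0.129 and -0.118 m and (y of rack1_mid in the frame of lane between -0.159 and -0.15 m or y of rack2_mid in the frame of lane between -0.159 and -0.15 m or y of rack4_mid in the frame of lane between -0.159 and -0.15 m)) or (y of rack3_mid in the frame of lane between -0.099 and -0.086 m and (y of rack1_mid in the frame of lane between -0.129 and -0.118 m or y of rack2_mid in the frame of lane between -0.129 and -0.118 m or y of rack4_mid in the frame of lane between -0.129 and -0.118 m)) or (y of rack3_mid in the frame of lane between -0.069 and -0.054 m and (y of rack1_mid in the frame of lane between -0.099 and -0.086 m or y of rack2_mid in the frame of lane between -0.099 and -0.086 m or y of rack4_mid in the frame of lane between -0.099 and -0.086 m))) and z of rack3_mid in the frame of lane between 0.036 and 0.05 m and x of rack3_mid in the frame of lane between -0.006 and 0.006 m and (y of rack4_mid in the frame of lane between -0.159 and -0.15 m or (y of rack4_mid in the frame of lane between -0.129 and -0.118 m and (y of rack1_mid in the frame of lane between -0.159 and -0.15 m or y of rack2_mid in the frame of lane between -0.159 and -0.15 m or y of rack3_mid in the frame of lane between -0.159 and -0.15 m)) or (y of rack4_mid in the frame of lane between -0.099 and -0.086 m and (y of rack1_mid in the frame of lane between -0.129 and -0.118 m or y of rack2_mid in the frame of lane between -0.129 and -0.118 m or y of rack3_mid in the frame of lane between -0.129 and -0.118 m)) or (y of rack4_mid in the frame of lane between -0.069 and -0.054 m and (y of rack1_mid in the frame of lane between -0.099 and -0.086 m or y of rack2_mid in the frame of lane between -0.099 and -0.086 m or y of rack3_mid in the frame of lane between -0.099 and -0.086 m))) and z of rack4_mid in the frame of lane between 0.036 and 0.05 m and x of rack4_mid in the frame of lane between -0.006 and 0.006 m and y of any of rack1_mid, rack2_mid, rack3_mid, rack4_mid in the frame of pusher above -0.042 m and z of done1_mid in the frame of ledge_top between 0.018 and 0.032 m and y of done1_mid in the frame of ledge_top between -0.014 and 0.014 m and x of done1_mid in the frame of ledge_top between -0.085 and 0.085 m and z of done2_mid in the frame of ledge_top between 0.018 and 0.032 m and y of done2_mid in the frame of ledge_top between -0.014 and 0.014 m and x of done2_mid in the frame of ledge_top between -0.085 and 0.085 m), for 0.2 s.
2. the start button is pressed (value of joint start above 0.004 m), for 0.05 s.
At the end, for the whole second after the job is handed in: Pink racks upright on the runners (0.08 rad), the first within 5 mm of the intake, each next within about 2 mm more, no place skipped; pusher within 7 mm of the last; white racks upright on the ledge, middles within 14 mm of its centre line and 85 mm of its middle; button released (all of step 1 and value of joint start below 0.002 m); the robot touches nothing.
It fails at once if the tip box is disturbed (moved more than 30 mm) (distance of tip_box from where it was at the start of the episode above 0.03 m).
It fails at once if the amber bottle is disturbed (moved more than 30 mm) (distance of reagent from where it was at the start of the episode above 0.03 m).
It fails at once if the beaker is disturbed (moved more than 30 mm) (distance of beaker from where it was at the start of the episode above 0.03 m).
It fails at once if the pusher is forced (pushed with more than 40 N) (contact force between the fingers and pusher above 40 N).
Of done1, done2 only 1 to 2 are there at a start; the rules pass over those that are not, and their reading is None.
Of rack1, rack2, rack3, rack4 only 3 to 4 are there at a start; the rules pass over those that are not, and their reading is None.
At some moment in a run one of rack1, rack2, rack3, rack4 may be knocked a few centimetres aside while the robot is not near it.
Once in a run the grip may slacken for a moment while it holds something.
It also fails if it takes over 210 s, if anything falls off the work surface, if the arm or the gripper's body presses on something with over 40 N, if the wrist force passes 120 N, or if a joint passes its speed limit or range.

## Working session

There is one attempt and no reset: what is moved stays moved. The work goes in short steps, Python scripts to look and compute and a shell command to move; the robot and the scene stay as the last step left them, time stands still between calls to the robot, and variables do not carry over. Pictures are saved under pics/ and viewed, at most 14 in all, crops included, and the job is handed in when it is done.

```bash
ls; mkdir -p pics; python3 - <<'E'
from station import state,snapshot
import cv2,numpy as np
print(state())
for n in("scene","top"):
    s=snapshot(n); cv2.imwrite(f"pics/{n}0.png",s["frame"]); print(n,{k:(np.round(v,4).tolist() if k!='frame' else 0) for k,v in s.items()})
a=cv2.imread("pics/scene0.png")
E
```

```text
pics
{'time': 0.0, 'joints': array([ 1.34479127,  0.68998443, -0.19452197,  1.56633711,  0.15733707,
        0.90249215, -0.21509516]), 'joint_velocities': array([ 0.00070385, -0.0003755 ,  0.00045017,  0.0008338 , -0.0020208 ,
       -0.00060819, -0.00157091]), 'tau': array([-1.66722111e-04, -5.27561796e+01, -1.26658559e+00, -1.53430563e+01,
       -5.25133812e-02,  6.56590186e-03,  1.61638577e-04]), 'tcp_pos': array([ 0.16034415, -0.60343306,  0.23791181]), 'tcp_rot': array([ 9.91566496e-01,  1.29595721e-01, -1.94639893e-04, -8.91430760e-04]), 'wrist_force': array([-0.27196754,  0.50174661, -0.16695947]), 'ft_torque': array([-0.00200032,  0.0287732 ,  0.01276336]), 'finger_force': 0.0, 'opening': 1.002182057101561}
scene {'frame': 0, 'fx': 395.8701, 'fy': 395.8701, 'cx': 271.9113, 'cy': 212.4281, 'extrinsics': [[0.8646, 0.5024, -0.0023, -0.4758], [-0.3451, 0.5973, 0.724, 0.0918], [0.3651, -0.6252, 0.6898, -1.6082], [0.0, 0.0, 0.0, 1.0]]}
top {'frame': 0, 'fx': 533.8224, 'fy': 533.8224, 'cx': 283.357, 'cy': 205.2952, 'extrinsics': [[0.0177, -0.9997, -0.0163, 0.0275], [0.9873, 0.0149, 0.1584, -0.5636], [-0.1581, -0.0189, 0.9872, -1.6975], [0.0, 0.0, 0.0, 1.0]]}
```

View pics/top0.png

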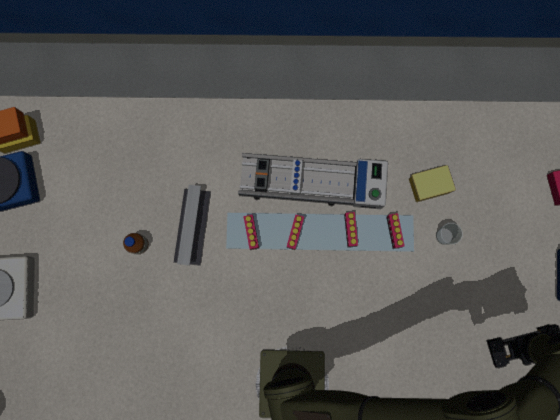

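View pics/scene0.png

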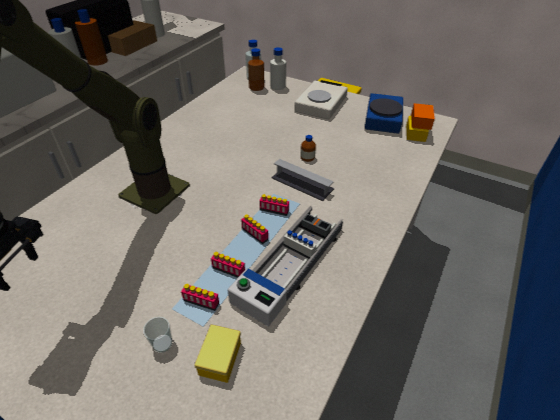

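The top view shows four pink racks at about (252,231), (297,231), (351,229) and (397,230). One white rack stands at (297,175) and the pusher is at (262,175). The intake is at (370,183) with its button at (375,193), and the ledge is at (190,225). The scene view agrees.

```bash
cat > h.py <<'E'
import numpy as np,cv2
from scipy.spatial.transform import Rotation as Rn
from station import state,snapshot
def cast(s,uv,z,T=None):
    """pixels -> points on world plane z; T=(pos,quat) of tool for wrist cam"""
    uv=np.atleast_2d(uv).astype(float)
    a=(uv-[s["cx"],s["cy"]])/[s["fx"],s["fy"]]
    if T is None:
        E=np.array(s["extrinsics"]);R=E[:3,:3].T;o=-R@E[:3,3]
        d=np.c_[a[:,0],-a[:,1],-np.ones(len(a))]
    else:
        H=np.array(s["hand_eye"]);Q=Rn.from_quat(T[1]).as_matrix()
        R=Q@H[:3,:3];o=Q@H[:3,3]+T[0]
        r=np.hypot(*a.T);k=np.sin(r)/np.maximum(r,1e-9)
        d=np.c_[a[:,0]*k,-a[:,1]*k,-np.cos(r)]
    d=d@R.T
    return o+d*((z-o[2])/d[:,2])[:,None]
def mask(f,lo,hi): return cv2.inRange(cv2.cvtColor(f,cv2.COLOR_BGR2HSV),np.array(lo),np.array(hi))
def blobs(m,amin=5):
    n,_,st,c=cv2.connectedComponentsWithStats(m)
    return [(c[i].round(1).tolist(),int(st[i,4]),st[i,:4].tolist()) for i in range(1,n) if st[i,4]>=amin]
def yaw():  # direction of tool x, world, deg
    x=Rn.from_quat(state()["tcp_rot"]).as_matrix()[:,0];return np.degrees(np.arctan2(x[1],x[0]))
def go(p,xdir=None):
    """shift in tool units (40 mm) to bring TCP to p; spin to set tool x along xdir (deg, world)"""
    s=state();R=Rn.from_quat(s["tcp_rot"]).as_matrix()
    d=R.T@(np.array(p)-s["tcp_pos"])/0.04
    sp=None if xdir is None else round(float(-(xdir-yaw()+180)%360-180),1)
    if xdir is not None:
        sp=-((xdir-yaw()+90)%180-90)
    return d.round(2).tolist(),sp
E
python3 - <<'E'
from h import *
s=snapshot("top");f=s["frame"]
for n,lo,hi,z in(("cap",(20,120,100),(35,255,255),.066),("pink",(160,100,60),(180,255,255),.05),("blue",(100,130,60),(125,255,255),.084),("orange",(5,120,100),(18,255,255),.06),("green",(45,70,40),(90,255,255),.093)):
    for c,a,b in blobs(mask(f,lo,hi),3):
        if 120<c[0]<470 and 140<c[1]<265: print(n,c,a,b,cast(s,c,z)[0].round(3))
cv2.imwrite("pics/crop.png",cv2.resize(f[140:275,110:470],(800,300),interpolation=cv2.INTER_CUBIC))
w=snapshot("wrist");print({k:np.round(v,4).tolist() for k,v in w.items() if k!="frame"})
E
```

```text
cap [350.5, 215.5] 16 [349, 214, 4, 4] [ 0.53  -0.18   0.066]
cap [394.3, 217.0] 18 [393, 215, 4, 5] [ 0.527 -0.32   0.066]
cap [247.9, 218.3] 18 [246, 216, 5, 5] [0.516 0.15  0.066]
cap [298.5, 218.5] 16 [297, 217, 4, 4] [ 0.518 -0.013  0.066]
cap [351.3, 221.9] 18 [349, 220, 5, 5] [ 0.509 -0.182  0.066]
cap [395.8, 223.4] 19 [394, 221, 5, 5] [ 0.507 -0.324  0.066]
cap [249.1, 224.4] 17 [247, 223, 5, 4] [0.496 0.145 0.066]
cap [296.8, 224.6] 19 [295, 223, 5, 5] [ 0.498 -0.008  0.066]
cap [352.0, 228.0] 21 [350, 226, 5, 5] [ 0.49  -0.184  0.066]
cap [250.1, 230.7] 18 [248, 229, 5, 5] [0.476 0.141 0.066]
cap [295.0, 230.6] 17 [293, 229, 5, 5] [ 0.478 -0.002  0.066]
cap [397.1, 229.7] 18 [395, 228, 5, 5] [ 0.486 -0.328  0.066]
cap [352.5, 234.5] 16 [351, 233, 4, 4] [ 0.469 -0.186  0.066]
cap [251.5, 237.0] 16 [250, 235, 4, 5] [0.456 0.136 0.066]
cap [293.4, 236.9] 17 [292, 235, 4, 5] [0.458 0.002 0.066]
cap [398.4, 235.9] 17 [397, 234, 4, 5] [ 0.467 -0.332  0.066]
cap [353.0, 241.0] 21 [351, 239, 5, 5] [ 0.448 -0.187  0.066]
cap [252.5, 243.4] 17 [251, 241, 4, 5] [0.435 0.133 0.066]
ca
[... 1510 characters left out ...]
orange [400.7, 235.0] 3 [400, 234, 2, 3] [ 0.47 -0.34  0.06]
orange [291.2, 237.5] 4 [291, 236, 2, 4] [0.457 0.009 0.06 ]
orange [352.7, 237.3] 3 [352, 237, 2, 2] [ 0.46  -0.187  0.06 ]
orange [251.0, 241.5] 6 [250, 239, 4, 6] [0.442 0.138 0.06 ]
orange [289.4, 243.0] 5 [289, 241, 2, 5] [0.439 0.015 0.06 ]
orange [293.8, 243.5] 4 [293, 242, 2, 4] [0.437 0.001 0.06 ]
green [375.0, 170.6] 25 [374, 166, 3, 10] [ 0.672 -0.255  0.093]
green [375.0, 192.9] 43 [372, 190, 7, 7] [ 0.6   -0.255  0.093]
{'fx': 325.1923, 'fy': 325.1923, 'cx': 277.963, 'cy': 212.0899, 'hand_eye': [[-0.0003, 0.9654, 0.2606, 0.0667], [1.0, 0.0002, 0.0002, -0.0007], [0.0002, 0.2606, -0.9654, -0.1449], [0.0, 0.0, 0.0, 1.0]]}
```

View pics/crop.png

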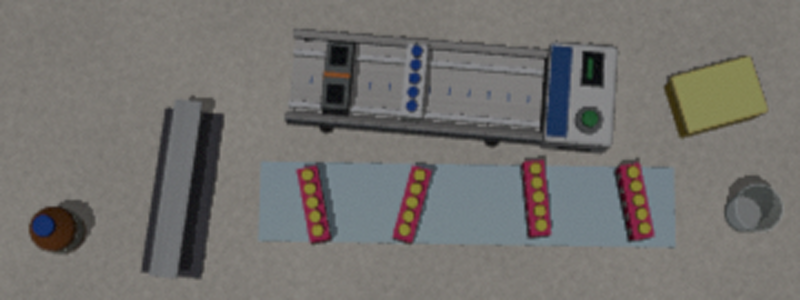

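The crop confirms the layout: ledge strip from (190,100) to (160,277), white rack at (415,78), pusher stripe at (338,75), and track tilted about 4°. Next I move over the track for a closer look.

```bash
python3 -m jog '[[[1,-0.8,-0.3,8,88],[2,-1.6,-0.6,16,88],[3,-2.4,-0.9,20,88],[4,-3.2,-1.2,20,88],[4.9,-3.8,-1.5,20,88]]]'; python3 - <<'E'
from h import *
print(go([.58,-.03,.32],-5),yaw(),state()["tcp_pos"])
E
```

```text
time: 0.7
tcp_pos: [0.3081, -0.4086, 0.2976]
tcp_rot: [0.999, -0.045, -0.0, -0.0]
wrist_force: [0.8, -0.6, 0.1]
opening: 0.994
finger_force: 0.0
([5.92, -10.04, -0.56], np.float64(-0.1287695528997972)) -5.128769552899793 [ 0.30810863 -0.40860587  0.29762206]
```

```bash
python3 -m jog '[[[0.6,-1,-0.1,0,88],[1.2,-2,-0.2,0,88],[1.8,-3,-0.3,0,88],[2.4,-4,-0.4,0,88],[3,-5,-0.5,0,88]]]' >/dev/null; python3 -m jog '[[[0.6,-1,0,0,88],[1.2,-2,0,0,88],[1.8,-3,0,0,88],[2.4,-4,0,0,88],[2.9,-5,0,0,88]]]' >/dev/null;  python3 -m jog '[[[0,0,0,0,88],[0,0,0,0,88],[0,0,0,0,88]]]'
python3 - <<'E'
from h import *
st=state();w=snapshot("wrist");f=w["frame"];T=(st["tcp_pos"],st["tcp_rot"]);cv2.imwrite("pics/w1.png",f)
print(yaw())
for n,lo,hi,z in(("blue",(100,130,60),(125,255,255),.084),("cap",(20,120,100),(35,255,255),.066),("orange",(3,120,100),(18,255,255),.060),("green",(45,70,40),(90,255,255),.093)):
    for c,a,b in blobs(mask(f,lo,hi),15): print(n,c,a,cast(w,c,z,T)[0].round(4))
E
```

```text
time: 2.0
tcp_pos: [0.5776, -0.0349, 0.3171]
tcp_rot: [0.999, -0.046, -0.001, 0.001]
wrist_force: [-0.4, -0.4, 0.2]
opening: 1.002
finger_force: 0.0
-5.261427224491772
blue [415.7, 117.6] 2195 [ 0.6453 -0.209   0.084 ]
blue [244.3, 80.6] 144 [ 0.7009 -0.0069  0.084 ]
blue [244.6, 97.7] 141 [ 0.6807 -0.0054  0.084 ]
blue [244.8, 115.2] 143 [ 0.6603 -0.0037  0.084 ]
blue [245.1, 132.6] 148 [ 0.6401 -0.002   0.084 ]
blue [245.4, 149.7] 148 [ 6.202e-01 -3.000e-04  8.400e-02]
cap [535.5, 119.3] 2638 [ 0.647  -0.4345  0.066 ]
cap [478.9, 198.4] 77 [ 0.531  -0.3195  0.066 ]
cap [391.8, 204.2] 98 [ 0.5341 -0.1799  0.066 ]
cap [479.9, 211.9] 76 [ 0.5105 -0.3231  0.066 ]
cap [392.9, 219.1] 91 [ 0.5136 -0.1815  0.066 ]
cap [265.4, 224.7] 126 [ 0.5219 -0.0132  0.066 ]
cap [480.8, 224.6] 70 [ 0.4907 -0.3268  0.066 ]
cap [394.1, 233.2] 84 [ 0.4935 -0.1836  0.066 ]
cap [148.1, 235.9] 98 [0.5197 0.1488 0.066 ]
cap [481.5, 236.9] 65 [ 0.4709 -0.3306  0.066 ]
cap [263.0, 239.6] 123 [ 0.5021 -0.008   0.066 ]
cap [396.1, 245.6] 57 [ 0.4751 -0.187   0.066 ]
cap [153.6, 248.9] 83 [0.5004 0.1447 0.066 ]
cap [482.0, 248.6] 59 [ 0.4515 -0.3343  0.066 ]
cap [260.6, 254.0] 115 [ 0.4822 -0.0027  0.066 ]
cap [258.5, 267.8] 107 [0.4625 0.0023 0.066 ]
cap [256.4, 280.9] 103 [0.4431 0.0074 0.066 ]
orange [159.1, 121.6] 136 [0.6683 0.1095 0.06  ]
green [445.1, 91.4] 114 [ 0.6778 -0.2485  0.093 ]
green [451.2, 151.6] 274 [ 0.6025 -0.2538  0.093 ]
```

View pics/w1.png

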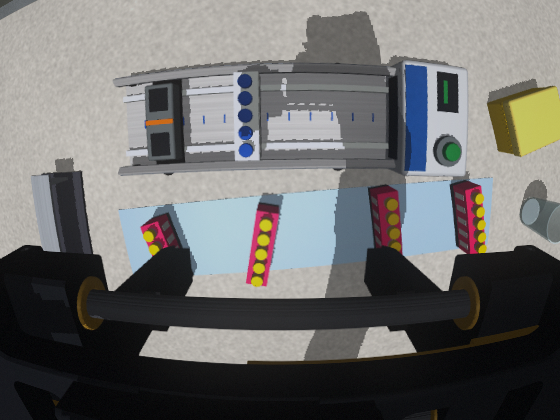

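The wrist view shows the white rack's caps at x≈245, the pusher stripe at (159,122), the intake label at (416,118) and the button at (451,152). Stripe, rack and label all give the same track centre line (yaw -4.2°, offset 0.6585). I'll go for the white rack now.

```bash
python3 -m jog '[[[1,-0.3,0.8,0,70],[2,-0.6,1.6,0,70],[2,-0.6,2.6,0,70],[2,-0.6,3.6,0,70],[2,-0.6,3.6,0,70]]]'
python3 - <<'E'
from h import *
print(go([.6604,-.0037,.036],-4.5))
T=[.075]
st=dict(tcp_pos=[0.5776,-0.0349,0.3171],tcp_rot=[0.999,-0.046,-0.001,0.001])
w=snapshot("wrist");print(cast(w,[[398,118],[403,118],[165,245]],.075,(np.array(st["tcp_pos"]),st["tcp_rot"])).round(3))
s=snapshot("top");f=s["frame"]
# ledge corners from the first picture crop
print(cast(s,[[110+178/2.222,140+100/2.222],[110+200/2.222,140+100/2.222],[110+145/2.222,140+275/2.222],[110+178/2.222,140+277/2.222]],.06).round(3))
E
```

```text
time: 2.55
tcp_pos: [0.6555, -0.0185, 0.1677]
tcp_rot: [0.999, -0.046, -0.006, 0.001]
wrist_force: [-0.2, -0.5, 0.0]
opening: 0.796
finger_force: 0.0
([0.13, -0.39, 3.29], np.float64(-0.7238469497747673))
[[ 0.645 -0.189  0.075]
 [ 0.645 -0.196  0.075]
 [ 0.508  0.122  0.075]]
[[0.623 0.342 0.06 ]
 [0.624 0.31  0.06 ]
 [0.367 0.378 0.06 ]
 [0.364 0.33  0.06 ]]
```

```bash
python3 -m jog '[[[0.15,-0.4,0.5,-0.7,62],[0.15,-0.4,1.2,-0.7,62],[0.15,-0.4,1.9,-0.7,62],[0.15,-0.4,2.6,-0.7,62],[0.15,-0.4,3.0,-0.7,62]]]' >/dev/null; python3 -m jog '[[[0,0,0.27,0,62],[0,0,0.27,0,62]]]'; python3 -c "
from h import *
print(go([.6604,-.0037,.036],-4.5))"
```

```text
time: 3.35
tcp_pos: [0.6679, -0.0014, 0.0429]
tcp_rot: [0.999, -0.039, 0.0, 0.0]
wrist_force: [0.1, 0.6, 0.1]
opening: 0.705
finger_force: 0.0
([-0.18, 0.07, 0.17], np.float64(0.06547873177649421))
```

```bash
python3 -m jog '[[[-0.18,0.07,0.15,0,62],[-0.18,0.07,0.15,0,62],[-0.18,0.07,0.15,0,25],[-0.18,0.07,0.15,0,25],[-0.18,0.07,0.15,0,25]]]' 30 ; python3 -m jog '[[[0,0,0,0,20],[0,0,0,0,20],[0,0,0,0,20],[0,0,0,0,20]]]'
```

```text
time: 3.85
tcp_pos: [0.6606, -0.0033, 0.037]
tcp_rot: [0.999, -0.038, 0.001, -0.0]
wrist_force: [0.3, 0.3, -0.2]
opening: 0.457
finger_force: 0.0
time: 4.25
tcp_pos: [0.6604, -0.0034, 0.0367]
tcp_rot: [0.999, -0.038, 0.0, 0.0]
wrist_force: [-0.2, -0.2, 1.9]
opening: 0.335
finger_force: 30.0
```

```bash
python3 -m jog '[[[0,0,-0.6,0,20],[0,0,-1.5,0,20],[0,0,-2.5,0,20],[0,0,-3.5,0,20],[0,0,-4.5,0,20]]]' 30; python3 -m jog '[[[-0.7,-0.7,0,0,20],[-1.5,-1.5,0,0,20],[-2.4,-2.4,0,0,20],[-3.2,-3.3,0,0,20],[-4,-4.1,0,0,20]]]' ; python3 -m jog '[[[0,0,0,0,20],[0,0,0,0,20],[0,0,0,0,20]]]' ; python3 - <<'E'
from h import *
st=state();w=snapshot("wrist");f=w["frame"];T=(st["tcp_pos"],st["tcp_rot"]);cv2.imwrite("pics/w2.png",f)
print(yaw(),T)
np.savez("w2.npz",p=T[0],q=T[1])
for c,a,b in blobs(mask(f,(100,130,60),(125,255,255)),15): print(c,a,cast(w,c,T[0][2]+.047,T)[0].round(4))
E
```

```text
time: 4.75
tcp_pos: [0.6594, -0.0033, 0.2176]
tcp_rot: [0.999, -0.038, -0.001, 0.0]
wrist_force: [0.4, -0.7, -1.7]
opening: 0.336
finger_force: 30.0
time: 5.25
tcp_pos: [0.5114, 0.1743, 0.2164]
tcp_rot: [0.999, -0.038, -0.0, -0.0]
wrist_force: [0.6, 0.4, -2.2]
opening: 0.337
finger_force: 30.0
time: 5.55
tcp_pos: [0.514, 0.1711, 0.2164]
tcp_rot: [0.999, -0.039, 0.0, 0.001]
wrist_force: [0.6, -0.4, -1.8]
opening: 0.336
finger_force: 3.5
-4.573273658777668 (array([0.51399013, 0.17105905, 0.21639668]), array([ 9.99222762e-01, -3.94139368e-02,  2.27398303e-04,  6.00835138e-04]))
[283.6, 43.9] 17 [0.6054 0.1628 0.2634]
[278.3, 206.8] 2135 [0.5556 0.1683 0.2634]
[278.1, 267.0] 2217 [0.5352 0.17   0.2634]
[278.0, 346.3] 1106 [0.5019 0.1727 0.2634]
```

View pics/w2.png

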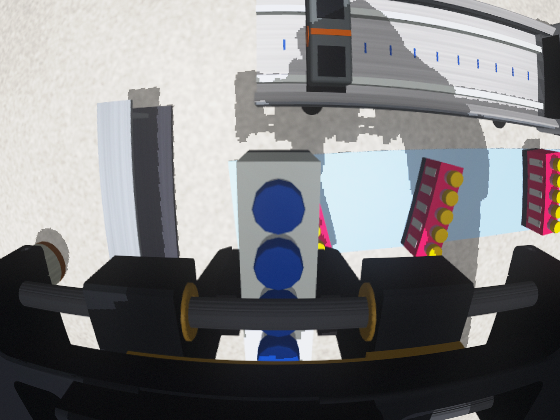

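The grip force has just dropped to 3.5 N, so I hold still and re-grip first. The ledge strip is visible at (98–130,101) down to (137,256).

```bash
python3 -m jog '[[[0,0,0,0,20],[0,0,0,0,20],[0,0,0,0,20],[0,0,0,0,20],[0,0,0,0,20]]]' 35; python3 - <<'E'
from h import *
st=state();w=snapshot("wrist");f=w["frame"];T=(st["tcp_pos"],st["tcp_rot"])
for c,a,b in blobs(mask(f,(100,130,60),(125,255,255)),15): print(c,a)
d=np.load("w2.npz");g=cv2.cvtColor(cv2.imread("pics/w2.png"),cv2.COLOR_BGR2GRAY).astype(int)
L=[];Rr=[]
for v in range(115,250,15):
    row=g[v,85:150];dd=np.diff(cv2.GaussianBlur(row.astype(np.float32).reshape(1,-1),(3,1),0)[0])
    i=85+np.argmin(dd)+.5; j=85+np.argmax(np.abs(dd[:35]))+.5
    a,b=cast(w,[[j,v],[i,v]],.06,(d["p"],d["q"]));print(v,j,i,a.round(3),b.round(3))
print(cast(w,[[98,102],[130,100]],.06,(d["p"],d["q"])).round(3))
E
```

```text
time: 6.1
tcp_pos: [0.5133, 0.1723, 0.2165]
tcp_rot: [0.999, -0.039, -0.0, 0.0]
wrist_force: [-1.0, 0.7, -1.1]
opening: 0.337
finger_force: 35.0
[366.4, 47.4] 16
[278.2, 206.7] 2137
[278.0, 266.9] 2210
[277.8, 346.3] 1110
115 96.5 130.5 [0.616 0.349 0.06 ] [0.609 0.309 0.06 ]
130 96.5 130.5 [0.6   0.351 0.06 ] [0.594 0.311 0.06 ]
145 97.5 130.5 [0.585 0.352 0.06 ] [0.579 0.313 0.06 ]
160 97.5 131.5 [0.57  0.354 0.06 ] [0.564 0.314 0.06 ]
175 99.5 132.5 [0.554 0.354 0.06 ] [0.549 0.315 0.06 ]
190 100.5 133.5 [0.538 0.356 0.06 ] [0.534 0.316 0.06 ]
205 101.5 134.5 [0.522 0.359 0.06 ] [0.518 0.318 0.06 ]
220 103.5 135.5 [0.505 0.36  0.06 ] [0.502 0.32  0.06 ]
235 105.5 137.5 [0.488 0.361 0.06 ] [0.486 0.321 0.06 ]
[[0.629 0.345 0.06 ]
 [0.624 0.308 0.06 ]]
```

```bash
python3 -m jog '[[[-0.15,-0.8,0,0.9,20],[-0.3,-1.8,0,0.9,20],[-0.5,-2.8,0,0.9,20],[-0.7,-3.7,0,0.9,20],[-0.74,-4.15,0,0.9,20]]]' >/dev/null; python3 -m jog '[[[0,0,0,0,20],[0,0,0.5,0,20],[0,0,1.2,0,20],[0,0,2,0,20],[0,0,2.4,0,20]]]'>/dev/null;python3 -m jog '[[[0,0,0,0,20],[0,0,0,0,20],[0,0,0,0,20]]]'; python3 -c "
from h import *
print(go([.497,.340,.0795],-5.5))"
```

```text
time: 7.45
tcp_pos: [0.4976, 0.3401, 0.1218]
tcp_rot: [0.999, -0.047, 0.001, -0.001]
wrist_force: [0.3, -0.1, -1.3]
opening: 0.337
finger_force: 35.0
([-0.02, 0.0, 1.06], np.float64(0.13229262558664345))
```

```bash
python3 -m jog '[[[0,0,0.3,0,20],[0,0,0.6,0,20],[0,0,0.85,0,20],[0,0,1,0,20],[0,0,1.05,0,20]]]' ; python3 -m jog '[[[0,0,0.02,0,20],[0,0,0.02,0,20],[0,0,0.02,0,20]]]'
```

```text
time: 7.95
tcp_pos: [0.4959, 0.3397, 0.0786]
tcp_rot: [0.999, -0.046, -0.001, 0.001]
wrist_force: [-4.9, -3.8, 19.8]
opening: 0.338
finger_force: 35.0
time: 8.25
tcp_pos: [0.496, 0.3398, 0.0787]
tcp_rot: [0.999, -0.046, -0.0, 0.001]
wrist_force: [-2.4, -3.1, 10.6]
opening: 0.342
finger_force: 35.0
```

```bash
python3 -m jog '[[[0,0,0.02,0,36],[0,0,0.02,0,50],[0,0,0.02,0,56],[0,0,0.02,0,56],[0,0,0.02,0,56]]]' 10; python3 -m jog '[[[0,0,-0.3,0,56],[0,0,-1,0,56],[0,0,-2,0,60],[0,0,-3,0,70],[0,0,-4,0,70]]]'>/dev/null; python3 - <<'E'
from h import *
s=snapshot("top")
for c,a,b in blobs(mask(s["frame"],(100,130,60),(125,255,255)),4):
    if 170<c[0]<420: print(c,a,cast(s,c,.126)[0].round(3))
for c,a,b in blobs(mask(s["frame"],(20,120,100),(35,255,255)),4):
    if 170<c[0]<420: print(c,a,cast(s,c,.066)[0].round(3))
print(go([.476,.141,.2],-12),state()["tcp_pos"])
cv2.imwrite("pics/t3.png",cv2.resize(s["frame"][140:275,110:470],(800,300),interpolation=cv2.INTER_CUBIC))
E
```

```text
time: 8.75
tcp_pos: [0.4966, 0.3402, 0.0767]
tcp_rot: [0.999, -0.046, -0.0, 0.0]
wrist_force: [0.5, -1.0, 0.2]
opening: 0.634
finger_force: 0.0
[361.0, 180.7] 324 [ 0.632 -0.206  0.126]
[184.7, 215.5] 6 [0.513 0.342 0.126]
[350.5, 215.5] 16 [ 0.53  -0.18   0.066]
[394.2, 217.0] 19 [ 0.527 -0.319  0.066]
[298.5, 218.5] 16 [ 0.518 -0.013  0.066]
[351.2, 221.8] 19 [ 0.509 -0.182  0.066]
[395.8, 223.4] 19 [ 0.507 -0.324  0.066]
[249.0, 224.5] 16 [0.496 0.146 0.066]
[296.7, 224.6] 18 [ 0.498 -0.008  0.066]
[352.0, 228.0] 21 [ 0.49  -0.184  0.066]
[250.1, 230.7] 18 [0.476 0.141 0.066]
[295.3, 230.8] 16 [ 0.478 -0.003  0.066]
[397.1, 229.7] 18 [ 0.486 -0.328  0.066]
[352.4, 234.5] 17 [ 0.469 -0.186  0.066]
[251.6, 236.9] 17 [0.456 0.136 0.066]
[398.2, 235.8] 19 [ 0.467 -0.331  0.066]
[353.0, 241.0] 21 [ 0.448 -0.187  0.066]
[252.5, 243.4] 17 [0.435 0.133 0.066]
[292.6, 242.3] 7 [0.441 0.005 0.066]
[399.6, 242.2] 19 [ 0.447 -0.335  0.066]
([-0.13, 5.08, 1.11], np.float64(6.653718676581931)) [0.49968054 0.34242276 0.24625786]
```

View pics/t3.png

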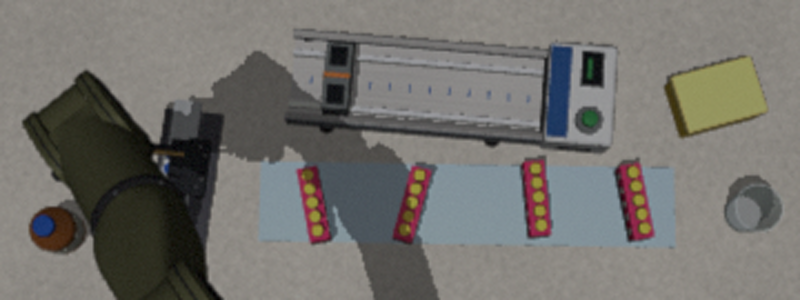

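Nothing else has moved. Next is the left pink rack A at about (0.481, 0.1405), yaw +12°.

```bash
python3 -m jog '[[[0,0.8,0,-4,64],[0,2,0,-8,64],[0,3.1,0,-12,64],[0,4.2,0,-17.4,64],[0,5.07,0.5,-17.4,64]]]' >/dev/null; python3 -m jog '[[[0,0,0.8,0,64],[0,0,1.8,0,64],[0,0,2.6,0,64],[0,0,2.6,0,64],[0,0,2.6,0,64]]]'; python3 - <<'E'
from h import *
st=state();w=snapshot("wrist");f=w["frame"];T=(st["tcp_pos"],st["tcp_rot"])
for c,a,b in blobs(mask(f,(20,120,100),(35,255,255)),40): print(c,a,cast(w,c,.066,T)[0].round(4))
print(go([.481,.1405,.02],12))
E
```

```text
time: 10.3
tcp_pos: [0.4779, 0.1384, 0.1135]
tcp_rot: [0.994, 0.105, -0.0, 0.0]
wrist_force: [-0.9, 0.3, -0.3]
opening: 0.731
finger_force: 0.0
[274.7, 166.8] 549 [0.519  0.1499 0.066 ]
[274.6, 199.9] 513 [0.4992 0.1458 0.066 ]
[493.2, 217.4] 260 [ 0.5209 -0.0113  0.066 ]
[274.8, 231.7] 487 [0.4793 0.1415 0.066 ]
[479.7, 241.5] 263 [ 0.5012 -0.0062  0.066 ]
[274.8, 261.3] 457 [0.4596 0.1373 0.066 ]
[274.9, 288.5] 400 [0.44   0.1332 0.066 ]
([0.06, -0.03, 2.36], np.float64(0.09104919964885028))
```

```bash
python3 -m jog '[[[0.05,-0.07,0.5,0,62],[0.05,-0.07,1.2,0,62],[0.05,-0.07,1.8,0,62],[0.05,-0.07,2.2,0,62],[0.05,-0.07,2.33,0,62]]]' >/dev/null; python3 -m jog '[[[0,0,0,0,62],[0,0,0,0,25],[0,0,0,0,20],[0,0,0,0,20],[0,0,0,0,20]]]' 35;python3 -m jog '[[[0,0,0,0,20],[0,0,0,0,20],[0,0,0,0,20]]]'
```

```text
time: 11.35
tcp_pos: [0.4794, 0.1415, 0.0202]
tcp_rot: [0.994, 0.105, 0.0, -0.0]
wrist_force: [0.2, 0.0, -1.0]
opening: 0.363
finger_force: 0.0
time: 11.65
tcp_pos: [0.4794, 0.1414, 0.0201]
tcp_rot: [0.994, 0.105, 0.0, 0.0]
wrist_force: [-0.0, -0.3, 5.1]
opening: 0.339
finger_force: 35.0
```

```bash
python3 -m jog '[[[0,0,-0.6,0,20],[0,0,-1.5,0,20],[0,0,-2.5,0,20],[0,0,-3.5,0,20],[0,0,-4.2,0,20]]]' >/dev/null; python3 -m jog '[[[0.4,1,0,4,20],[0.8,2,0,8,20],[1.2,3,0,12,20],[1.6,4,0,16.3,20],[1.9,5,0,16.3,20]]]'>/dev/null; python3 -m jog '[[[0,0,0,0,20],[0,0,0,0,20]]]'; python3 -c "
from h import *
print(go([.6505,-.1360,.07],-4.2))"
```

```text
time: 12.85
tcp_pos: [0.5947, -0.0394, 0.1869]
tcp_rot: [0.999, -0.038, -0.001, 0.0]
wrist_force: [0.4, 0.3, -2.3]
opening: 0.335
finger_force: 35.0
([1.58, 2.3, 2.92], np.float64(-0.15936133436127875))
```

```bash
python3 -m jog '[[[0.5,0.8,0,0,20],[1,1.6,0,0,20],[1.58,2.3,0,0,20],[1.58,2.3,0.6,0,20],[1.58,2.3,1.4,0,20]]]' >/dev/null;  python3 -m jog '[[[0,0,0,0,20],[0,0,0,0,20],[0,0,0,0,20]]]'; python3 - <<'E'
from h import *
print(go([.6505,-.1360,.037],-4.2))
st=state();w=snapshot("wrist");T=(st["tcp_pos"],st["tcp_rot"]);cv2.imwrite("pics/w4.png",w["frame"])
for c,a,b in blobs(mask(w["frame"],(20,120,100),(35,255,255)),100): print(c,a,cast(w,c,st["tcp_pos"][2]+.046,T)[0].round(4))
E
```

```text
time: 13.65
tcp_pos: [0.6526, -0.1335, 0.1334]
tcp_rot: [0.999, -0.036, 0.001, -0.0]
wrist_force: [-0.3, -0.3, -1.4]
opening: 0.338
finger_force: 35.0
([-0.05, 0.07, 2.41], np.float64(0.07198825963436661))
[539.4, 203.8] 3507 [ 0.688  -0.2411  0.1794]
[277.9, 207.7] 2052 [ 0.6936 -0.1358  0.1794]
[277.9, 266.9] 2127 [ 0.6733 -0.1343  0.1794]
[483.3, 332.4] 218 [ 0.631  -0.2219  0.1794]
[278.1, 346.9] 1112 [ 0.6393 -0.132   0.1794]
```

View pics/w4.png

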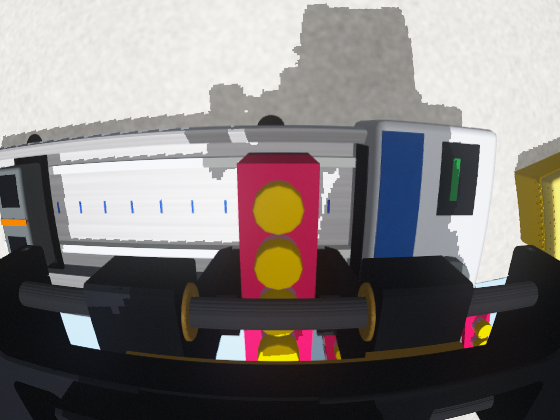

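The rack hangs straight over the track, with its caps in column 278 and the intake edge at x≈370. I lower it now.

```bash
python3 -m jog '[[[-0.05,0.07,0.5,0,20],[-0.05,0.07,1.1,0,20],[-0.05,0.07,1.4,0,20],[-0.05,0.07,1.5,0,20],[-0.05,0.07,1.5,0,20]]]'; python3 -m jog '[[[0,0,0.2,0,20],[0,0,0.4,0,20],[0,0,0.6,0,20],[0,0,0.8,0,20],[0,0,0.9,0,20]]]';python3 -m jog '[[[0,0,0.02,0,20],[0,0,0.02,0,20]]]'
```

```text
time: 14.2
tcp_pos: [0.6498, -0.137, 0.0721]
tcp_rot: [0.999, -0.037, 0.0, -0.0]
wrist_force: [0.4, -0.4, -1.5]
opening: 0.337
finger_force: 35.0
time: 14.7
tcp_pos: [0.6492, -0.1372, 0.0378]
tcp_rot: [0.999, -0.037, -0.0, 0.0]
wrist_force: [-13.0, 2.0, 43.5]
opening: 0.337
finger_force: 35.0
time: 14.9
tcp_pos: [0.6492, -0.1372, 0.0379]
tcp_rot: [0.999, -0.037, -0.0, 0.0]
wrist_force: [-8.1, 2.1, 22.4]
opening: 0.338
finger_force: 35.0
```

```bash
python3 -m jog '[[[0,0,-0.02,0,36],[0,0,-0.02,0,44],[0,0,-0.02,0,44],[0,0,-0.02,0,44],[0,0,-0.02,0,44]]]' 10; python3 -m jog '[[[0,0,-0.5,0,44],[0,0,-1.2,0,44],[0,0,-2,0,50],[0,0,-2.8,0,64],[0,0,-3.5,0,64]]]' >/dev/null; python3 - <<'E'
from h import *
s=snapshot("top")
for c,a,b in blobs(mask(s["frame"],(20,120,100),(35,255,255)),4):
    if 170<c[0]<420: print(c,a,cast(s,c,.066 if c[1]>205 else .084)[0].round(3))
print(go([.482,-.0027,.11],-14.8),state()["tcp_pos"])
E
```

```text
time: 15.4
tcp_pos: [0.6492, -0.1373, 0.0353]
tcp_rot: [0.999, -0.037, -0.0, 0.0]
wrist_force: [-0.0, -1.0, 0.7]
opening: 0.5
finger_force: 0.0
[336.0, 179.5] 4 [ 0.643 -0.132  0.084]
[335.5, 185.0] 6 [ 0.625 -0.13   0.084]
[334.9, 191.7] 7 [ 0.603 -0.128  0.084]
[394.2, 217.0] 19 [ 0.527 -0.319  0.066]
[298.5, 218.5] 16 [ 0.518 -0.013  0.066]
[395.8, 223.4] 19 [ 0.507 -0.324  0.066]
[296.7, 224.6] 18 [ 0.498 -0.008  0.066]
[295.0, 230.6] 17 [ 0.478 -0.002  0.066]
[397.1, 229.7] 18 [ 0.486 -0.328  0.066]
[293.4, 236.9] 17 [0.458 0.002 0.066]
[398.4, 235.9] 17 [ 0.467 -0.332  0.066]
[291.6, 242.9] 17 [0.439 0.008 0.066]
[399.7, 242.3] 18 [ 0.446 -0.336  0.066]
([-4.51, -3.05, 1.76], np.float64(10.561710436910857)) [ 0.6524307  -0.13776789  0.18209432]
```

```bash
python3 -m jog '[[[-0.9,-0.6,0,5,64],[-1.8,-1.2,0,10.5,64],[-2.7,-1.8,0,10.5,64],[-3.6,-2.4,0,10.5,64],[-4.5,-3.05,0,10.5,64]]]' >/dev/null; python3 -m jog '[[[0,0,0.6,0,64],[0,0,1.2,0,64],[0,0,1.75,0,64],[0,0,1.75,0,64],[0,0,1.75,0,64]]]'; python3 - <<'E'
from h import *
st=state();w=snapshot("wrist");f=w["frame"];T=(st["tcp_pos"],st["tcp_rot"])
P=[]
for c,a,b in blobs(mask(f,(20,120,100),(35,255,255)),300): P.append(cast(w,c,.066,T)[0]);print(c,a,P[-1].round(4))
P=[p for p in P if np.hypot(*(p-st["tcp_pos"])[:2])<.06]
m=np.mean(P,0);d=P[0]-P[-1];print(len(P),m.round(4),go([m[0],m[1],.0205],np.degrees(np.arctan2(d[1],d[0]))))
E
```

```text
time: 16.95
tcp_pos: [0.4788, -0.0024, 0.1057]
tcp_rot: [0.992, -0.128, -0.0, 0.0]
wrist_force: [0.6, 0.0, 0.4]
opening: 0.728
finger_force: 0.0
[511.1, 97.0] 326 [ 0.5326 -0.1782  0.066 ]
[517.4, 125.6] 319 [ 0.5125 -0.1801  0.066 ]
[278.5, 166.1] 599 [ 0.5211 -0.0132  0.066 ]
[278.5, 200.5] 551 [ 0.5016 -0.0081  0.066 ]
[278.5, 233.5] 546 [ 0.4819 -0.0029  0.066 ]
[278.7, 264.4] 491 [0.4622 0.0021 0.066 ]
[278.6, 290.9] 352 [0.444  0.0069 0.066 ]
5 [ 0.4822 -0.003   0.066 ] ([0.07, -0.0, 2.14], np.float64(-0.07104170823751588))
```

```bash
python3 -m jog '[[[0.07,0,0.5,0,62],[0.07,0,1.1,0,62],[0.07,0,1.7,0,62],[0.07,0,2,0,62],[0.07,0,2.13,0,62]]]' >/dev/null; python3 -m jog '[[[0,0,0,0,62],[0,0,0,0,25],[0,0,0,0,20],[0,0,0,0,20],[0,0,0,0,20]]]' 35 >/dev/null;python3 -m jog '[[[0,0,0,0,20],[0,0,0,0,20],[0,0,0,0,20]]]'; python3 -m jog '[[[0,0,-0.6,0,20],[0,0,-1.5,0,20],[0,0,-2.5,0,20],[0,0,-3.3,0,20],[0,0,-3.8,0,20]]]' >/dev/null; python3 -m jog '[[[0,0,0,0,20],[0,0,0,0,20]]]'; python3 -c "
from h import *
print(go([.6548,-.0771,.07],-4.2))"
```

```text
time: 18.3
tcp_pos: [0.4817, -0.0031, 0.0209]
tcp_rot: [0.992, -0.128, 0.0, 0.0]
wrist_force: [-0.4, -0.5, 5.3]
opening: 0.34
finger_force: 35.0
time: 19.0
tcp_pos: [0.4811, -0.0031, 0.1719]
tcp_rot: [0.992, -0.128, -0.0, 0.0]
wrist_force: [-0.0, 0.1, -3.0]
opening: 0.337
finger_force: 35.0
([4.67, 0.69, 2.55], np.float64(-10.510644758205814))
```

```bash
python3 -m jog '[[[0.9,0.1,0,-5,20],[1.8,0.3,0,-10.5,20],[2.8,0.4,0,-10.5,20],[3.8,0.6,0,-10.5,20],[4.65,0.7,0,-10.5,20]]]' >/dev/null; python3 -m jog '[[[0,0,0,0,20],[0,0,0,0,20]]]'; python3 -c "
from h import *
print(go([.6548,-.0771,.039],-4.2))
st=state();w=snapshot('wrist');T=(st['tcp_pos'],st['tcp_rot'])
for c,a,b in blobs(mask(w['frame'],(20,120,100),(35,255,255)),100): print(c,a,cast(w,c,st['tcp_pos'][2]+.046,T)[0].round(4),cast(w,c,.084,T)[0].round(4))
"
```

```text
time: 19.7
tcp_pos: [0.6528, -0.0774, 0.1695]
tcp_rot: [0.999, -0.037, -0.003, -0.0]
wrist_force: [-0.8, 0.3, -2.5]
opening: 0.336
finger_force: 35.0
([0.07, -0.01, 3.26], np.float64(-0.038238207659262))
[358.9, 162.1] 394 [ 0.707  -0.1059  0.2155] [ 0.6898 -0.1381  0.084 ]
[546.3, 193.7] 2053 [ 0.6925 -0.1885  0.2155] [ 0.6559 -0.3309  0.084 ]
[357.7, 189.1] 385 [ 0.6984 -0.1053  0.2155] [ 0.6698 -0.1367  0.084 ]
[277.7, 206.1] 2023 [ 0.6947 -0.0798  0.2155] [ 0.6612 -0.0771  0.084 ]
[355.8, 215.3] 371 [ 0.6899 -0.1046  0.2155] [ 0.6499 -0.135   0.084 ]
[354.0, 240.3] 366 [ 0.6813 -0.1039  0.2155] [ 0.63   -0.1335  0.084 ]
[277.8, 266.0] 2175 [ 0.6743 -0.0783  0.2155] [ 0.6134 -0.0736  0.084 ]
[353.7, 262.4] 236 [ 0.6733 -0.1039  0.2155] [ 0.6113 -0.1334  0.084 ]
[278.0, 346.8] 1128 [ 0.6399 -0.0758  0.2155] [ 0.5332 -0.0678  0.084 ]
```

```bash
python3 -m jog '[[[0.07,0,0.8,0,20],[0.07,0,1.6,0,20],[0.07,0,2.2,0,20],[0.07,0,2.3,0,20],[0.07,0,2.3,0,20]]]' >/dev/null; python3 -m jog '[[[0,0,0.2,0,20],[0,0,0.4,0,20],[0,0,0.6,0,20],[0,0,0.8,0,20],[0,0,0.93,0,20]]]'; python3 -m jog '[[[0,0,0,0,20],[0,0,0,0,20]]]'
```

```text
time: 20.75
tcp_pos: [0.6567, -0.0776, 0.0424]
tcp_rot: [0.999, -0.037, -0.0, 0.0]
wrist_force: [-1.1, 0.3, -2.5]
opening: 0.338
finger_force: 35.0
time: 20.95
tcp_pos: [0.6572, -0.0776, 0.0433]
tcp_rot: [0.999, -0.037, 0.0, 0.0]
wrist_force: [-0.4, -0.0, -2.0]
opening: 0.336
finger_force: 35.0
```

```bash
python3 -m jog '[[[-0.05,0,0.05,0,20],[-0.05,0,0.1,0,20],[-0.05,0,0.13,0,20],[-0.05,0,0.13,0,20]]]'; python3 -m jog '[[[0,0,-0.02,0,36],[0,0,-0.02,0,44],[0,0,-0.02,0,44],[0,0,-0.02,0,44],[0,0,-0.02,0,44]]]' 10; python3 -m jog '[[[0,0,-0.5,0,44],[0,0,-1.2,0,44],[0,0,-2,0,50],[0,0,-2.8,0,64],[0,0,-3.5,0,64]]]' >/dev/null; python3 - <<'E'
from h import *
s=snapshot("top")
for c,a,b in blobs(mask(s["frame"],(20,120,100),(35,255,255)),4):
    if 170<c[0]<420: print(c,a,cast(s,c,.066 if c[1]>205 else .084)[0].round(3))
print(go([.492,-.1838,.11],4.9),state()["tcp_pos"])
E
```

```text
time: 21.35
tcp_pos: [0.655, -0.0775, 0.039]
tcp_rot: [0.999, -0.037, -0.0, 0.0]
wrist_force: [-2.7, -0.5, 3.8]
opening: 0.337
finger_force: 35.0
time: 21.85
tcp_pos: [0.6552, -0.0774, 0.0389]
tcp_rot: [0.999, -0.037, 0.0, 0.0]
wrist_force: [-0.2, -0.1, 0.3]
opening: 0.502
finger_force: 0.0
[394.3, 217.0] 18 [ 0.527 -0.32   0.066]
[395.8, 223.4] 19 [ 0.507 -0.324  0.066]
[397.1, 229.7] 18 [ 0.486 -0.328  0.066]
[398.3, 235.8] 18 [ 0.467 -0.331  0.066]
[399.7, 242.3] 18 [ 0.446 -0.336  0.066]
([-3.96, 2.95, 1.85], np.float64(-9.13692220746863)) [ 0.65820115 -0.07764742  0.18539415]
```

```bash
python3 -m jog '[[[-0.8,0.6,0,-5,64],[-1.6,1.2,0,-9,64],[-2.4,1.8,0,-9,64],[-3.2,2.4,0,-9,64],[-3.95,2.95,0,-9,64]]]' >/dev/null; python3 -m jog '[[[0,0,0.6,0,64],[0,0,1.2,0,64],[0,0,1.85,0,64],[0,0,1.85,0,64],[0,0,1.85,0,64]]]'; python3 - <<'E'
from h import *
st=state();w=snapshot("wrist");f=w["frame"];T=(st["tcp_pos"],st["tcp_rot"])
P=[]
for c,a,b in blobs(mask(f,(20,120,100),(35,255,255)),300): P.append(cast(w,c,.066,T)[0]);print(c,a,P[-1].round(4))
P=[p for p in P if np.hypot(*(p-st["tcp_pos"])[:2])<.06]
m=np.mean(P,0);d=P[0]-P[-1];print(len(P),m.round(4),go([m[0],m[1],.0205],np.degrees(np.arctan2(d[1],d[0]))))
E
```

```text
time: 23.4
tcp_pos: [0.4889, -0.1834, 0.105]
tcp_rot: [0.999, 0.042, -0.0, -0.0]
wrist_force: [0.5, 0.8, 0.2]
opening: 0.727
finger_force: 0.0
[105.8, 22.8] 516 [ 0.6182 -0.0644  0.066 ]
[203.5, 27.0] 726 [ 0.6113 -0.1298  0.066 ]
[555.3, 45.5] 390 [ 0.6512 -0.3767  0.066 ]
[535.6, 86.3] 2202 [ 0.6123 -0.3545  0.066 ]
[281.0, 164.9] 609 [ 0.5334 -0.1807  0.066 ]
[486.7, 193.7] 333 [ 0.5301 -0.3197  0.066 ]
[281.5, 199.6] 575 [ 0.5133 -0.1827  0.066 ]
[483.5, 222.5] 357 [ 0.51   -0.3223  0.066 ]
[281.8, 232.9] 546 [ 0.493  -0.1846  0.066 ]
[281.9, 263.6] 493 [ 0.473  -0.1864  0.066 ]
[282.5, 290.7] 354 [ 0.4539 -0.1885  0.066 ]
5 [ 0.4933 -0.1846  0.066 ] ([0.09, 0.03, 2.13], np.float64(-0.8390978450453588))
```

```bash
python3 -m jog '[[[0.09,0.03,0.5,-0.8,62],[0.09,0.03,1.1,-0.8,62],[0.09,0.03,1.7,-0.8,62],[0.09,0.03,2,-0.8,62],[0.09,0.03,2.12,-0.8,62]]]' >/dev/null; python3 -m jog '[[[0,0,0,0,62],[0,0,0,0,25],[0,0,0,0,20],[0,0,0,0,20],[0,0,0,0,20]]]' 35 >/dev/null;python3 -m jog '[[[0,0,0,0,20],[0,0,0,0,20],[0,0,0,0,20]]]'; python3 -m jog '[[[0,0,-0.6,0,20],[0,0,-1.5,0,20],[0,0,-2.5,0,20],[0,0,-3.3,0,20],[0,0,-3.8,0,20]]]' >/dev/null; python3 -m jog '[[[0,0,0,0,20],[0,0,0,0,20]]]'; python3 -c "
from h import *
print(go([.6591,-.0183,.07],-4.2))"
```

```text
time: 24.75
tcp_pos: [0.4928, -0.1846, 0.0205]
tcp_rot: [0.999, 0.049, 0.0, 0.0]
wrist_force: [-0.2, -0.2, 5.2]
opening: 0.333
finger_force: 35.0
time: 25.45
tcp_pos: [0.492, -0.1843, 0.1715]
tcp_rot: [0.999, 0.049, -0.0, -0.0]
wrist_force: [-0.7, 0.2, -2.3]
opening: 0.338
finger_force: 35.0
([4.56, -3.72, 2.53], np.float64(9.787723118994876))
```

```bash
python3 -m jog '[[[0.9,-0.8,0,5,20],[1.8,-1.5,0,9.8,20],[2.8,-2.3,0,9.8,20],[3.7,-3.1,0,9.8,20],[4.5,-3.7,0,9.8,20]]]' >/dev/null; python3 -m jog '[[[0,0,0,0,20],[0,0,0,0,20],[0,0,0,0,20]]]'; python3 -c "
from h import *
print(go([.6591,-.0183,.039],-4.2))
st=state();w=snapshot('wrist');T=(st['tcp_pos'],st['tcp_rot'])
for c,a,b in blobs(mask(w['frame'],(20,120,100),(35,255,255)),100): print(c,a,cast(w,c,st['tcp_pos'][2]+.046,T)[0].round(4),cast(w,c,.084,T)[0].round(4))
"
```

```text
time: 26.25
tcp_pos: [0.6554, -0.0215, 0.1703]
tcp_rot: [0.999, -0.038, -0.002, 0.001]
wrist_force: [-0.7, 0.2, -1.0]
opening: 0.338
finger_force: 35.0
([0.1, -0.09, 3.28], np.float64(-0.10845399901722885))
[353.0, 157.5] 392 [ 0.711  -0.0482  0.2163] [ 0.6958 -0.0784  0.084 ]
[426.4, 162.2] 334 [ 0.7085 -0.0734  0.2163] [ 0.69   -0.1374  0.084 ]
[558.1, 187.0] 140 [ 0.6973 -0.1406  0.2163] [ 0.6637 -0.2949  0.084 ]
[351.9, 184.6] 387 [ 0.7025 -0.0476  0.2163] [ 0.6759 -0.0769  0.084 ]
[424.3, 187.8] 326 [ 0.7    -0.0727  0.2163] [ 0.67   -0.1359  0.084 ]
[277.9, 206.6] 2033 [ 0.6971 -0.0239  0.2163] [ 0.6633 -0.0215  0.084 ]
[350.6, 211.0] 393 [ 0.6939 -0.0469  0.2163] [ 0.6558 -0.0755  0.084 ]
[421.6, 212.8] 320 [ 0.6914 -0.072   0.2163] [ 0.6499 -0.1343  0.084 ]
[348.9, 236.3] 371 [ 0.6854 -0.0463  0.2163] [ 0.6358 -0.074   0.084 ]
[418.6, 236.6] 312 [ 0.6829 -0.0714  0.2163] [ 0.6301 -0.1327  0.084 ]
[278.0, 266.3] 2162 [ 0.6767 -0.0224  0.2163] [ 0.6154 -0.018   0.084 ]
[349.7, 258.2] 225 [ 0.6775 -0.0465  0.2163] [ 0.6174 -0.0746  0.084 ]
[278.1, 346.9] 1122 [ 0.6424 -0.0198  0.2163] [ 0.5352 -0.012   0.084 ]
```

```bash
python3 -m jog '[[[0.05,-0.09,0.8,0,20],[0.05,-0.09,1.6,0,20],[0.05,-0.09,2.2,0,20],[0.05,-0.09,2.3,0,20],[0.05,-0.09,2.3,0,20]]]' >/dev/null; python3 -m jog '[[[0,0,0,0,20],[0,0,0,0,20]]]';python3 -c "
from h import *
print(go([.6586,-.0183,.039],-4.2))"
```

```text
time: 27.0
tcp_pos: [0.6607, -0.0165, 0.0818]
tcp_rot: [0.999, -0.037, 0.002, -0.0]
wrist_force: [0.3, -0.4, -1.8]
opening: 0.333
finger_force: 35.0
([-0.05, 0.05, 1.07], np.float64(-0.04358838798751208))
```

```bash
python3 -m jog '[[[-0.05,0.05,0.2,0,20],[-0.05,0.05,0.5,0,20],[-0.05,0.05,0.8,0,20],[-0.05,0.05,1,0,20],[-0.05,0.05,1.07,0,20]]]' >/dev/null; python3 -m jog '[[[0,0,0,0,20],[0,0,0,0,20]]]'
```

```text
time: 27.7
tcp_pos: [0.6573, -0.0179, 0.0383]
tcp_rot: [0.999, -0.037, -0.0, 0.0]
wrist_force: [-2.9, -0.3, 10.3]
opening: 0.337
finger_force: 35.0
```

```bash
python3 -m jog '[[[0,0,-0.02,0,36],[0,0,-0.02,0,44],[0,0,-0.02,0,44],[0,0,-0.02,0,44],[0,0,-0.02,0,44]]]' 10; python3 -m jog '[[[0,0,-0.5,0,44],[0,0,-1.2,0,44],[0,0,-2,0,50],[0,0,-2.8,0,64],[0,0,-3.8,0,64]]]' >/dev/null; python3 - <<'E'
from h import *
s=snapshot("top")
for c,a,b in blobs(mask(s["frame"],(20,120,100),(35,255,255)),4):
    if 170<c[0]<420: print(c,a,cast(s,c,.066 if c[1]>205 else .084)[0].round(3))
print("beaker",cast(s,[[436,234],[447,232],[445,234]],.085).round(3))
print(go([.4905,-.3268,.18],10.5),state()["tcp_pos"])
E
```

```text
time: 28.2
tcp_pos: [0.6573, -0.018, 0.0378]
tcp_rot: [0.999, -0.037, -0.0, 0.0]
wrist_force: [-0.3, -0.3, 0.1]
opening: 0.503
finger_force: 0.0
[394.2, 217.0] 19 [ 0.527 -0.319  0.066]
[395.8, 223.4] 19 [ 0.507 -0.324  0.066]
[397.1, 229.7] 18 [ 0.486 -0.328  0.066]
[398.2, 235.8] 19 [ 0.467 -0.331  0.066]
[399.7, 242.3] 18 [ 0.446 -0.336  0.066]
beaker [[ 0.472 -0.446  0.085]
 [ 0.479 -0.481  0.085]
 [ 0.473 -0.474  0.085]]
([-3.69, 8.02, 0.41], np.float64(-14.74060770192186)) [ 0.66105178 -0.01790585  0.19821554]
```

```bash
python3 -m jog '[[[-0.5,1,0,-5,64],[-1,2,0,-10,64],[-1.5,3,0,-14.7,64],[-1.9,4,0,-14.7,64],[-2.2,5,0,-14.7,64]]]' >/dev/null; python3 -m jog '[[[0,0,0,0,64],[0,0,0,0,64]]]'; python3 -c "
from h import *
print(go([.4905,-.3268,.11],10.5))"
```

```text
time: 29.45
tcp_pos: [0.5544, -0.2124, 0.19]
tcp_rot: [0.996, 0.09, -0.0, 0.0]
wrist_force: [1.0, 1.1, 0.8]
opening: 0.728
finger_force: 0.0
([-2.08, 2.53, 2.0], np.float64(-0.18757473580932071))
```

```bash
python3 -m jog '[[[-0.7,0.8,0,0,64],[-1.4,1.7,0,0,64],[-2.08,2.53,0,0,64],[-2.08,2.53,0.8,0,64],[-2.08,2.53,1.8,0,64]]]' >/dev/null; python3 -m jog '[[[0,0,0.1,0,64],[0,0,0.1,0,64]]]'; python3 - <<'E'
from h import *
st=state();w=snapshot("wrist");f=w["frame"];T=(st["tcp_pos"],st["tcp_rot"])
P=[]
for c,a,b in blobs(mask(f,(20,120,100),(35,255,255)),300): P.append(cast(w,c,.066,T)[0]);print(c,a,P[-1].round(4))
P=[p for p in P if np.hypot(*(p-st["tcp_pos"])[:2])<.06]
m=np.mean(P,0);d=P[0]-P[-1];print(len(P),m.round(4),go([m[0],m[1],.0205],np.degrees(np.arctan2(d[1],d[0]))))
E
```

```text
time: 30.15
tcp_pos: [0.4923, -0.3237, 0.1137]
tcp_rot: [0.996, 0.093, -0.0, -0.001]
wrist_force: [-0.2, -0.7, -0.7]
opening: 0.726
finger_force: 0.0
[485.8, 57.2] 14174 [ 0.6388 -0.4379  0.066 ]
[287.5, 174.6] 541 [ 0.5303 -0.3214  0.066 ]
[287.2, 207.3] 502 [ 0.5105 -0.3251  0.066 ]
[287.0, 238.6] 463 [ 0.4905 -0.3289  0.066 ]
[286.5, 268.1] 419 [ 0.4704 -0.3325  0.066 ]
4 [ 0.5004 -0.327   0.066 ] ([0.17, 0.1, 2.36], np.float64(0.1311937195352897))
```

```bash
python3 -m jog '[[[-0.07,0.12,0.5,0,62],[-0.07,0.12,1.2,0,62],[-0.07,0.12,1.8,0,62],[-0.07,0.12,2.2,0,62],[-0.07,0.12,2.33,0,62]]]' >/dev/null; python3 -m jog '[[[0,0,0,0,62],[0,0,0,0,25],[0,0,0,0,20],[0,0,0,0,20],[0,0,0,0,20]]]' 35 >/dev/null;python3 -m jog '[[[0,0,0,0,20],[0,0,0,0,20],[0,0,0,0,20]]]'; python3 -m jog '[[[0,0,-0.6,0,20],[0,0,-1.5,0,20],[0,0,-2.5,0,20],[0,0,-3.5,0,20],[0,0,-4.5,0,20]]]' >/dev/null; python3 -m jog '[[[0,0,0,0,20],[0,0,0,0,20]]]'; python3 -c "
from h import *
print(go([.662,.0405,.18],-4.2))"
```

```text
time: 31.5
tcp_pos: [0.4899, -0.3308, 0.0214]
tcp_rot: [0.996, 0.091, 0.0, 0.0]
wrist_force: [-1.0, 1.1, 5.5]
opening: 0.333
finger_force: 35.0
time: 32.2
tcp_pos: [0.4894, -0.331, 0.2011]
tcp_rot: [0.996, 0.091, 0.0, 0.0]
wrist_force: [-0.3, -0.5, -2.4]
opening: 0.339
finger_force: 35.0
([5.93, -8.35, 0.52], np.float64(14.66890211887241))
```

```bash
python3 -m jog '[[[0.5,-0.9,0,5,20],[1.1,-1.8,0,10,20],[1.8,-2.7,0,14.6,20],[2.4,-3.5,0,14.6,20],[3,-4.3,0,14.6,20]]]' >/dev/null; python3 -m jog '[[[0,0,0,0,20],[0,0,0,0,20]]]'; python3 -c "
from h import *
print(go([.662,.0405,.18],-4.2))"
```

```text
time: 32.9
tcp_pos: [0.5753, -0.1385, 0.1987]
tcp_rot: [0.999, -0.034, -0.002, -0.0]
wrist_force: [0.0, -1.3, -1.7]
opening: 0.334
finger_force: 35.0
([1.86, -4.61, 0.46], np.float64(0.2587140172942526))
```

```bash
python3 -m jog '[[[0.4,-0.9,0,0.3,20],[0.8,-1.9,0,0.3,20],[1.2,-2.9,0,0.3,20],[1.6,-3.8,0,0.3,20],[1.8,-4.6,0.4,0.3,20]]]' >/dev/null; python3 -m jog '[[[0,0,0,0,20],[0,0,0,0,20],[0,0,0,0,20]]]'; python3 -c "
from h import *
st=state();w=snapshot('wrist');T=(st['tcp_pos'],st['tcp_rot']);print(T[0])
cv2.imwrite('pics/w5.png',w['frame'])
for c,a,b in blobs(mask(w['frame'],(20,120,100),(35,255,255)),100): print(c,a,cast(w,c,st['tcp_pos'][2]+.046,T)[0].round(4),cast(w,c,.084,T)[0].round(4))
for c,a,b in blobs(mask(w['frame'],(3,120,100),(18,255,255)),100): print(c,a,cast(w,c,.06,T)[0].round(4))
print(go([.662,.0405,.082],-4.2))
"
```

```text
time: 33.7
tcp_pos: [0.6607, 0.0348, 0.1842]
tcp_rot: [0.999, -0.04, -0.001, 0.001]
wrist_force: [-0.7, -1.0, -1.8]
opening: 0.339
finger_force: 35.0
[0.66068459 0.03483821 0.18416661]
[344.7, 159.7] 346 [0.7155 0.0105 0.2302] [ 0.6981 -0.019   0.084 ]
[414.8, 158.7] 307 [ 0.7147 -0.0131  0.2302] [ 0.6961 -0.0776  0.084 ]
[474.0, 163.6] 261 [ 0.7123 -0.0368  0.2302] [ 0.6902 -0.1364  0.084 ]
[343.9, 185.5] 351 [0.7074 0.0111 0.2302] [ 0.678  -0.0175  0.084 ]
[413.0, 183.3] 313 [ 0.7066 -0.0124  0.2302] [ 0.676  -0.0759  0.084 ]
[277.9, 204.0] 2018 [0.7031 0.0322 0.2302] [0.6673 0.0348 0.084 ]
[472.2, 186.5] 250 [ 0.7042 -0.0364  0.2302] [ 0.6701 -0.1353  0.084 ]
[410.8, 207.2] 309 [ 0.6985 -0.0118  0.2302] [ 0.6561 -0.0742  0.084 ]
[343.0, 210.4] 346 [0.6993 0.0117 0.2302] [ 0.658  -0.0161  0.084 ]
[469.4, 208.8] 239 [ 0.6961 -0.0357  0.2302] [ 0.65   -0.1337  0.084 ]
[408.6, 230.1] 296 [ 0.6905 -0.0112  0.2302] [ 0.6362 -0.0729  0.084 ]
[466.2, 230.4] 227 [ 0.688  -0.0351  0.2302] [ 0.63   -0.1321  0.084 ]
[341.7, 234.4] 336 [0.6913 0.0123 0.2302] [ 0.638  -0.0145  0.084 ]
[278.0, 265.5] 2256 [0.6821 0.0339 0.2302] [0.6153 0.0389 0.084 ]
[406.2, 250.3] 206 [ 0.6832 -0.0107  0.2302] [ 0.618  -0.0716  0.084 ]
[462.8, 251.2] 218 [ 0.6799 -0.0346  0.2302] [ 0.6099 -0.1308  0.084 ]
[344.4, 254.0] 129 [0.6842 0.0115 0.2302] [ 0.6206 -0.0165  0.084 ]
[278.0, 346.6] 1153 [0.6478 0.0367 0.2302] [0.5302 0.0458 0.084 ]
[192.2, 203.0] 283 [0.6686 0.1094 0.06  ]
([0.02, -0.15, 2.56], np.float64(-0.43505774306230194))
```

View pics/w5.png

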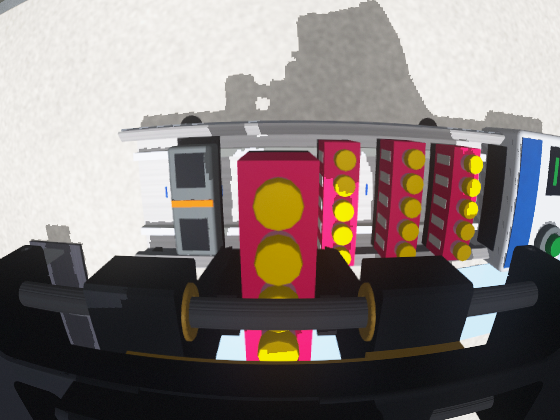

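Three pink racks stand upright on the runners at (343,210), (411,207) and (469,209). The fourth is held straight, and there is room for it before the pusher at (192,203).

```bash
python3 -m jog '[[[0.02,-0.17,0.7,-0.4,20],[0.02,-0.17,1.5,-0.4,20],[0.02,-0.17,2.2,-0.4,20],[0.02,-0.17,2.5,-0.4,20],[0.02,-0.17,2.5,-0.4,20]]]' >/dev/null; python3 -m jog '[[[0,0,0,0,20],[0,0,0,0,20]]]';python3 -c "
from h import *
print(go([.6624,.0415,.0385],-4.2))"
```

```text
time: 34.45
tcp_pos: [0.6641, 0.0449, 0.0868]
tcp_rot: [0.999, -0.035, 0.002, -0.0]
wrist_force: [0.7, -0.1, -1.5]
opening: 0.337
finger_force: 35.0
([-0.04, 0.09, 1.21], np.float64(0.14778995671629502))
```

```bash
python3 -m jog '[[[-0.02,0.09,0.2,0.1,20],[-0.02,0.09,0.5,0.1,20],[-0.02,0.09,0.8,0.1,20],[-0.02,0.09,1.1,0.1,20],[-0.02,0.09,1.2,0.1,20]]]' >/dev/null; python3 -m jog '[[[0,0,0,0,20],[0,0,0,0,20]]]'
```

```text
time: 35.15
tcp_pos: [0.6613, 0.0416, 0.0384]
tcp_rot: [0.999, -0.036, -0.0, 0.0]
wrist_force: [-5.7, -0.5, 15.9]
opening: 0.335
finger_force: 35.0
```

```bash
python3 -m jog '[[[0,0,-0.02,0,36],[0,0,-0.02,0,44],[0,0,-0.02,0,44],[0,0,-0.02,0,44],[0,0,-0.02,0,44]]]' 10; python3 -m jog '[[[0,0,-0.5,0,44],[0,0,-1.2,0,44],[0,0,-2,0,44],[0,0,-2.8,0,20],[0,0,-3.2,0,0]]]' >/dev/null; python3 -m jog '[[[0,-0.8,0,0,0],[0,-1.8,0,0,0],[0,-2.6,0,0,0],[0,-3.2,0,0,0],[0,-3.2,0,0,0]]]' >/dev/null; python3 -m jog '[[[0,0,0,0,0],[0,0,0,0,0]]]';python3 - <<'E'
from h import *
print(go([.6730,.1712,.037],-4.2))
st=state();w=snapshot('wrist');T=(st['tcp_pos'],st['tcp_rot']);cv2.imwrite('pics/w6.png',w['frame'])
s=snapshot("top")
for c,a,b in blobs(mask(s["frame"],(20,120,100),(35,255,255)),4):
    if 170<c[0]<420: print(c,a,cast(s,c,.084)[0].round(3))
E
```

```text
time: 35.65
tcp_pos: [0.6616, 0.0417, 0.0373]
tcp_rot: [0.999, -0.036, -0.0, 0.0]
wrist_force: [-0.3, 0.1, 0.1]
opening: 0.501
finger_force: 0.0
time: 36.85
tcp_pos: [0.671, 0.1667, 0.1656]
tcp_rot: [0.999, -0.037, -0.0, 0.001]
wrist_force: [0.1, 0.0, -0.5]
opening: 0.004
finger_force: 0.0
([0.04, -0.12, 3.21], np.float64(-0.050868740935570145))
[302.5, 163.0] 6 [ 0.696 -0.023  0.084]
[319.9, 164.7] 18 [ 0.691 -0.08   0.084]
[338.1, 166.7] 18 [ 0.685 -0.138  0.084]
[319.3, 170.9] 18 [ 0.671 -0.078  0.084]
[337.8, 172.8] 19 [ 0.665 -0.137  0.084]
[318.7, 176.9] 18 [ 0.651 -0.076  0.084]
[337.4, 179.1] 17 [ 0.645 -0.136  0.084]
[318.2, 183.2] 19 [ 0.63  -0.075  0.084]
[336.7, 185.3] 18 [ 0.624 -0.134  0.084]
[279.8, 186.8] 9 [0.617 0.048 0.084]
[318.2, 189.1] 15 [ 0.611 -0.075  0.084]
[336.2, 191.5] 18 [ 0.604 -0.132  0.084]
```

View pics/w6.png

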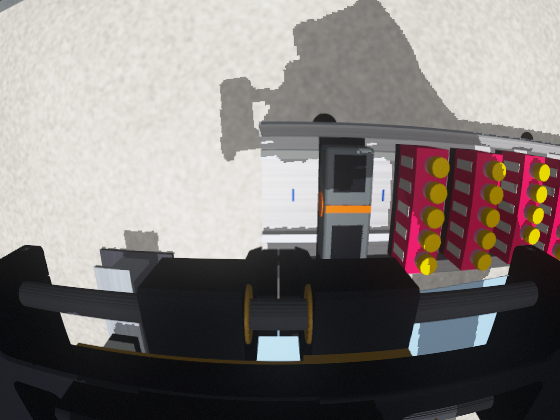

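The view shows all four racks upright and the pusher's back face at x≈320. The fingers are shut behind it and in line with the stripe at (347,209).

```bash
python3 -m jog '[[[0.02,-0.14,0.6,0,0],[0.02,-0.14,1.4,0,0],[0.02,-0.14,2.2,0,0],[0.02,-0.14,2.9,0,0],[0.02,-0.14,3.2,0,0]]]' ; python3 -m jog '[[[0,0,0,0,0],[0,0,0,0,0]]]';python3 -c "
from h import *
print(go([.6727,.1660,.037],-4.2))"
```

```text
time: 37.45
tcp_pos: [0.6704, 0.1728, 0.0349]
tcp_rot: [0.999, -0.037, -0.002, 0.001]
wrist_force: [-0.2, -1.2, 0.1]
opening: 0.004
finger_force: 0.0
time: 37.65
tcp_pos: [0.6731, 0.1745, 0.0389]
tcp_rot: [0.999, -0.036, 0.001, -0.0]
wrist_force: [-0.5, 0.6, 0.4]
opening: 0.002
finger_force: 0.0
([0.01, 0.21, 0.05], np.float64(0.036952379966848525))
```

```bash
python3 -m jog '[[[0,0.1,0,0,0],[0,0.2,0,0,0],[0,0.3,0,0,0],[0,0.4,0,0,0],[0,0.5,0,0,0]]]'|head -4; python3 -m jog '[[[0,0.08,0,0,0],[0,0.16,0,0,0],[0,0.24,0,0,0],[0,0.32,0,0,0],[0,0.4,0,0,0]]]'|head -4; python3 -m jog '[[[0,0.08,0,0,0],[0,0.16,0,0,0],[0,0.24,0,0,0],[0,0.32,0,0,0],[0,0.4,0,0,0]]]'|head -4; python3 -c "
from h import *
p=state()['tcp_pos'];print('lane',p[0]*.9973-p[1]*.0732,p[0]*.0732+p[1]*.9973)
s=snapshot('top')
for c,a,b in blobs(mask(s['frame'],(5,120,100),(18,255,255)),3):
    if c[1]<200 and 200<c[0]<400: print(c,a,cast(s,c,.06)[0].round(3))"
```

```text
time: 38.15
tcp_pos: [0.6707, 0.1543, 0.038]
tcp_rot: [0.999, -0.036, 0.0, 0.0]
wrist_force: [0.8, -0.3, -0.1]
time: 38.65
tcp_pos: [0.6698, 0.1403, 0.0381]
tcp_rot: [0.999, -0.035, 0.001, -0.001]
wrist_force: [0.5, 2.7, 2.4]
time: 39.15
tcp_pos: [0.6684, 0.1228, 0.0378]
tcp_rot: [0.999, -0.036, 0.0, -0.0]
wrist_force: [0.6, 3.0, 1.7]
lane 0.6575583259254297 0.17138393922717576
[319.1, 163.0] 7 [ 0.703 -0.078  0.06 ]
[338.5, 164.7] 6 [ 0.698 -0.142  0.06 ]
[320.0, 168.3] 3 [ 0.685 -0.081  0.06 ]
[337.4, 169.8] 5 [ 0.681 -0.138  0.06 ]
[339.0, 176.4] 7 [ 0.659 -0.143  0.06 ]
[338.5, 182.5] 4 [ 0.638 -0.142  0.06 ]
[281.0, 184.0] 3 [0.631 0.045 0.06 ]
[336.0, 189.2] 5 [ 0.616 -0.134  0.06 ]
[335.5, 193.8] 4 [ 0.601 -0.132  0.06 ]
```

```bash
for i in 1; do python3 -m jog '[[[0,0.1,0,0,0],[0,0.2,0,0,0],[0,0.3,0,0,0],[0,0.4,0,0,0],[0,0.5,0,0,0]]]'|sed -n '2p;4p'; python3 -m jog '[[[0,0.1,0,0,0],[0,0.2,0,0,0],[0,0.3,0,0,0],[0,0.4,0,0,0],[0,0.5,0,0,0]]]'|sed -n '2p;4p'; python3 -m jog '[[[0,0.1,0,0,0],[0,0.2,0,0,0],[0,0.3,0,0,0],[0,0.4,0,0,0],[0,0.5,0,0,0]]]'|sed -n '2p;4p'; done; python3 - <<'E'
from h import *
st=state();w=snapshot('wrist');T=(st['tcp_pos'],st['tcp_rot']);cv2.imwrite('pics/w7.png',w['frame'])
p=T[0];print('lane',p[0]*.9973-p[1]*.0732,p[0]*.0732+p[1]*.9973)
E
```

```text
tcp_pos: [0.6668, 0.1032, 0.0377]
wrist_force: [0.4, 3.7, 1.6]
tcp_pos: [0.6654, 0.0828, 0.0377]
wrist_force: [0.6, 3.5, 2.3]
tcp_pos: [0.6639, 0.0629, 0.0377]
wrist_force: [0.5, 4.2, 1.3]
lane 0.657544187443607 0.11131575654120696
```

View pics/w7.png

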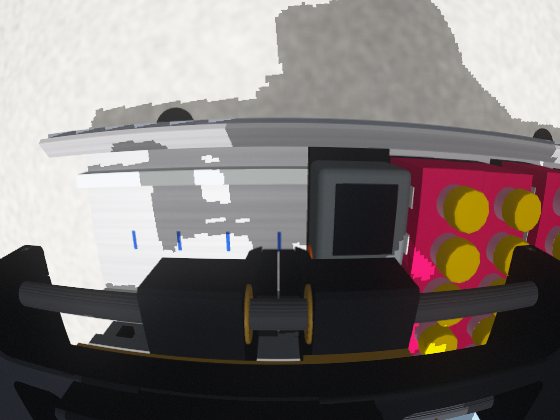

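The pusher at (360,205) is square and pushing, with the racks upright ahead of it at 4 N. I continue.

```bash
python3 -m jog '[[[0,0.1,0,0,0],[0,0.2,0,0,0],[0,0.3,0,0,0],[0,0.4,0,0,0],[0,0.5,0,0,0]]]'|sed -n '2p;4p'; python3 -m jog '[[[0,0.1,0,0,0],[0,0.2,0,0,0],[0,0.3,0,0,0],[0,0.4,0,0,0],[0,0.5,0,0,0]]]'|sed -n '2p;4p'; python3 -m jog '[[[0,0.08,0,0,0],[0,0.16,0,0,0],[0,0.24,0,0,0],[0,0.32,0,0,0],[0,0.4,0,0,0]]]'|sed -n '2p;4p'; python3 -c "
from h import *
p=state()['tcp_pos'];print('lane',p[0]*.9973-p[1]*.0732,p[0]*.0732+p[1]*.9973)"
```

```text
tcp_pos: [0.6626, 0.0438, 0.0377]
wrist_force: [-0.1, 5.5, 2.3]
tcp_pos: [0.6611, 0.0239, 0.0377]
wrist_force: [1.2, 6.4, 1.8]
tcp_pos: [0.66, 0.0087, 0.0377]
wrist_force: [0.6, 7.4, 2.3]
lane 0.6575468624420177 0.05703236957891962
```

```bash
python3 -m jog '[[[0,0.05,0,0,0],[0,0.1,0,0,0],[0,0.15,0,0,0],[0,0.2,0,0,0],[0,0.25,0,0,0]]]'|sed -n '2p;4p'; python3 -m jog '[[[0,0.03,0,0,0],[0,0.06,0,0,0],[0,0.09,0,0,0],[0,0.12,0,0,0],[0,0.15,0,0,0]]]'|sed -n '2p;4p'; python3 - <<'E'
from h import *
st=state();w=snapshot('wrist');T=(st['tcp_pos'],st['tcp_rot'])
p=T[0];print('lane',p[0]*.9973-p[1]*.0732,p[0]*.0732+p[1]*.9973)
for c,a,b in blobs(mask(w['frame'],(20,120,100),(35,255,255)),60):
    q=cast(w,c,.084,T)[0]; print(c,a,q.round(4),'ly',(q[0]*.0732+q[1]*.9973).round(4))
E
```

```text
tcp_pos: [0.6593, -0.0012, 0.0377]
wrist_force: [1.1, 6.8, 2.2]
tcp_pos: [0.6588, -0.0071, 0.0378]
wrist_force: [0.9, 5.9, 2.7]
lane 0.6575624783874295 0.041152791520876364
[467.4, 208.4] 1472 [ 0.6952 -0.0763  0.084 ] ly -0.0252
[524.2, 208.8] 1064 [ 0.6932 -0.1052  0.084 ] ly -0.0542
[555.6, 244.2] 215 [ 0.6755 -0.1298  0.084 ] ly -0.08
[459.0, 259.1] 1365 [ 0.6759 -0.0749  0.084 ] ly -0.0252
[509.8, 249.4] 431 [ 0.6768 -0.1002  0.084 ] ly -0.0504
[446.9, 287.0] 117 [ 0.6648 -0.0711  0.084 ] ly -0.0223
[246.1, 324.8] 101 [0.657  0.0052 0.084 ] ly 0.0533
[309.9, 322.1] 75 [ 0.6566 -0.018   0.084 ] ly 0.0301
[487.2, 331.3] 130 [ 0.6378 -0.0975  0.084 ] ly -0.0506
[441.8, 337.3] 793 [ 0.6403 -0.0732  0.084 ] ly -0.0261
```

```bash
for k in a; do python3 -m jog '[[[0,0.03,0,0,0],[0,0.06,0,0,0],[0,0.09,0,0,0],[0,0.12,0,0,0],[0,0.15,0,0,0]]]'|sed -n '2p;4p'; done;  python3 -m jog '[[[0,0.02,0,0,0],[0,0.04,0,0,0],[0,0.06,0,0,0],[0,0.06,0,0,0]]]'|sed -n '2p;4p'
```

```text
tcp_pos: [0.6584, -0.013, 0.0377]
wrist_force: [-0.2, 6.8, 2.1]
tcp_pos: [0.6582, -0.0156, 0.0377]
wrist_force: [1.0, 6.3, 1.5]
```

```bash
python3 -m jog '[[[0,0.02,0,0,0],[0,0.04,0,0,0],[0,0.04,0,0,0]]]'|sed -n '2p;4p'
```

```text
tcp_pos: [0.6581, -0.0173, 0.0377]
wrist_force: [0.7, 6.4, 2.3]
```

```bash
python3 -m jog '[[[0,0.02,0,0,0],[0,0.04,0,0,0],[0,0.04,0,0,0]]]'|sed -n '2p;4p';python3 -m jog '[[[0,0.02,0,0,0],[0,0.04,0,0,0],[0,0.04,0,0,0]]]'|sed -n '2p;4p'
```

```text
tcp_pos: [0.6579, -0.0188, 0.0378]
wrist_force: [1.3, 5.4, 2.8]
tcp_pos: [0.6578, -0.0204, 0.0377]
wrist_force: [0.8, 5.7, 1.3]
```

```bash
python3 -m jog '[[[0,0.02,0,0,0],[0,0.04,0,0,0],[0,0.04,0,0,0]]]'|sed -n '2p;4p';python3 -m jog '[[[0,0.02,0,0,0],[0,0.04,0,0,0],[0,0.04,0,0,0]]]'|sed -n '2p;4p'; python3 - <<'E'
from h import *
st=state();w=snapshot('wrist');T=(st['tcp_pos'],st['tcp_rot'])
for c,a,b in blobs(mask(w['frame'],(20,120,100),(35,255,255)),400):
    q=cast(w,c,.084,T)[0]; print(c,a,'ly',(q[0]*.0732+q[1]*.9973).round(4))
E
```

```text
tcp_pos: [0.6577, -0.0219, 0.0377]
wrist_force: [0.6, 6.6, 2.4]
tcp_pos: [0.6577, -0.0218, 0.0378]
wrist_force: [0.8, 9.2, 2.4]
[467.1, 208.5] 1505 ly -0.0398
[524.2, 209.0] 1064 ly -0.0689
[459.0, 259.3] 1362 ly -0.04
[509.7, 249.4] 429 ly -0.065
[441.7, 337.2] 798 ly -0.0409
```

It has stopped and the force is rising. One more small nudge to confirm, then I back off and lift.

```bash
python3 -m jog '[[[0,0.03,0,0,0],[0,0.06,0,0,0],[0,0.06,0,0,0]]]'|sed -n '2p;4p'; python3 -m jog '[[[0,-0.1,0,0,0],[0,-0.3,0,0,0],[0,-0.6,0,0,0],[0,-0.6,0,0,0]]]'|sed -n '2p;4p'; python3 -m jog '[[[0,0,-1,0,0],[0,0,-2,0,0],[0,0,-3,0,0],[0,0,-4,0,0],[0,0,-5,0,0]]]'|sed -n '2p;4p'; python3 -m jog '[[[0,1,0,0,0],[0,2,0,0,0],[0,2.5,0,0,0],[0,2.5,0,0,0],[0,2.5,0,0,0]]]'>/dev/null; python3 - <<'E'
from h import *
st=state();w=snapshot('wrist');T=(st['tcp_pos'],st['tcp_rot']);cv2.imwrite('pics/w8.png',w['frame']);f=w["frame"]
print(T)
for n,lo,hi,z in(("cap",(20,120,100),(35,255,255),.084),("orange",(3,120,100),(18,255,255),.060),("green",(45,70,40),(90,255,255),.093)):
    for c,a,b in blobs(mask(f,lo,hi),60):
        q=cast(w,c,z,T)[0]; print(n,c,a,q.round(4),'lane',(q[0]*.9973-q[1]*.0732-.6587).round(4),(q[0]*.0732+q[1]*.9973+.141-.17).round(4))
E
```

```text
tcp_pos: [0.6578, -0.0219, 0.0378]
wrist_force: [1.1, 13.1, 1.8]
tcp_pos: [0.6589, -0.002, 0.0374]
wrist_force: [-1.6, 0.2, -0.1]
tcp_pos: [0.6586, -0.0048, 0.2392]
wrist_force: [0.8, -1.0, -0.5]
(array([ 0.65168953, -0.1031892 ,  0.23748638]), array([ 9.99340496e-01, -3.63099668e-02, -3.68998343e-04, -1.50534636e-04]))
cap [525.2, 184.1] 4581 [ 0.6502 -0.3893  0.084 ] lane 0.0183 -0.3697
cap [329.7, 152.8] 229 [ 0.6906 -0.1531  0.084 ] lane 0.0413 -0.1311
cap [265.6, 154.7] 237 [ 0.6927 -0.094   0.084 ] lane 0.039 -0.0721
cap [297.8, 154.8] 227 [ 0.6905 -0.1235  0.084 ] lane 0.039 -0.1016
cap [360.7, 155.6] 218 [ 0.6866 -0.1826  0.084 ] lane 0.0394 -0.1608
cap [329.3, 174.6] 239 [ 0.6702 -0.1518  0.084 ] lane 0.0208 -0.1313
cap [265.9, 176.3] 240 [ 0.6726 -0.0927  0.084 ] lane 0.0189 -0.0722
cap [297.8, 176.4] 239 [ 0.6704 -0.1222  0.084 ] lane 0.0189 -0.1018
cap [360.1, 176.8] 213 [ 0.6664 -0.1814  0.084 ] lane 0.0192 -0.1611
cap [328.7, 195.6] 232 [ 0.6502 -0.1504  0.084 ] lane 0.0007 -0.1314
cap [266.1, 197.4] 239 [ 0.6526 -0.0913  0.084 ] lane -0.0012 -0.0723
cap [297.5, 197.6] 
[... 187 characters left out ...]

cap [266.5, 218.1] 230 [ 0.6324 -0.09    0.084 ] lane -0.0214 -0.0725
cap [297.3, 218.2] 230 [ 0.6302 -0.1194  0.084 ] lane -0.0215 -0.1019
cap [357.7, 218.0] 194 [ 0.6259 -0.1784  0.084 ] lane -0.0214 -0.1611
cap [327.3, 236.3] 208 [ 0.6095 -0.1478  0.084 ] lane -0.04 -0.1317
cap [266.8, 238.1] 217 [ 0.6122 -0.0886  0.084 ] lane -0.0417 -0.0726
cap [297.1, 238.1] 219 [ 0.61  -0.118  0.084] lane -0.0417 -0.1021
cap [356.5, 237.9] 182 [ 0.6054 -0.1772  0.084 ] lane -0.042 -0.1614
orange [233.6, 191.3] 238 [ 0.6562 -0.0575  0.06  ] lane -0.0001 -0.0383
green [429.3, 159.5] 181 [ 0.6815 -0.25    0.093 ] lane 0.0393 -0.2284
green [429.6, 236.2] 416 [ 0.6034 -0.2537  0.093 ] lane -0.0384 -0.2379
```

View pics/w8.png

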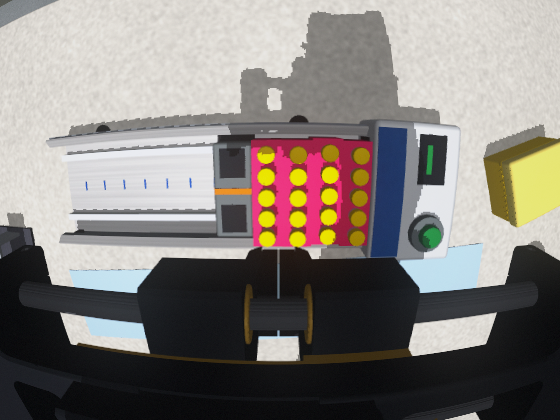

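The four racks are packed at 30 mm spacing (cap columns 266, 297, 329 and 360), with the pusher against the last one at (234,191). Next I press the button at (0.603, -0.254).

```bash
python3 -m jog '[[[-0.3,0.9,0,0,0],[-0.6,1.9,0,0,0],[-0.9,2.9,0,0,0],[-0.93,3.84,0.5,0,0],[-0.93,3.84,1.5,0,0]]]'>/dev/null; python3 -m jog '[[[0,0,0.7,0,0],[0,0,1.2,0,0],[0,0,1.2,0,0],[0,0,1.2,0,0]]]'|sed -n '2p;4p'; python3 -c "
from h import *
print(go([.603,-.2537,.093],-4.2))
s=snapshot('top')
for c,a,b in blobs(mask(s['frame'],(100,130,60),(125,255,255)),4):
    if 170<c[0]<420: print(c,a,cast(s,c,.126)[0].round(3))
cv2.imwrite('pics/t4.png',cv2.resize(s['frame'][190:270,150:250],(800,600)))"
```

```text
tcp_pos: [0.6048, -0.2521, 0.13]
wrist_force: [0.8, 0.1, 1.0]
([-0.04, 0.04, 0.93], np.float64(0.21161269641694957))
[362.2, 165.7] 76 [ 0.68  -0.21   0.126]
[362.4, 180.3] 18 [ 0.633 -0.211  0.126]
[363.2, 185.6] 5 [ 0.616 -0.213  0.126]
[360.0, 196.3] 68 [ 0.582 -0.203  0.126]
[186.7, 208.9] 16 [0.534 0.336 0.126]
[186.0, 215.5] 16 [0.513 0.338 0.126]
[185.1, 221.7] 16 [0.494 0.339 0.126]
[184.1, 228.5] 15 [0.473 0.342 0.126]
[183.4, 234.9] 16 [0.453 0.343 0.126]
```

```bash
python3 -m jog '[[[-0.04,0.04,0.4,0,0],[-0.04,0.04,0.7,0,0],[-0.04,0.04,0.85,0,0],[-0.04,0.04,0.93,0,0],[-0.04,0.04,0.97,0,0]]]'|sed -n '2p;4p'; python3 -m jog '[[[0,0,0.05,0,0],[0,0,0.1,0,0],[0,0,0.1,0,0]]]'|sed -n '2p;4p'
```

```text
tcp_pos: [0.6023, -0.255, 0.0914]
wrist_force: [-2.8, 1.7, 9.6]
tcp_pos: [0.6024, -0.255, 0.0911]
wrist_force: [-8.0, 3.5, 24.9]
```

```bash
python3 -m jog '[[[0,0,-0.15,0,0],[0,0,-0.15,0,0]]]'|sed -n '2p;4p'; python3 -m jog '[[[0,0,-0.05,0,0],[0,0,-0.05,0,0]]]'|sed -n '2p;4p';  python3 -m jog '[[[0,0,-0.05,0,0],[0,0,-0.05,0,0]]]'|sed -n '2p;4p';  python3 -m jog '[[[0,0,-0.05,0,0],[0,0,-0.05,0,0]]]'|sed -n '2p;4p'; python3 -m jog '[[[0,0,-0.05,0,0],[0,0,-0.05,0,0]]]'|sed -n '2p;4p'
```

```text
tcp_pos: [0.603, -0.2553, 0.0945]
wrist_force: [-0.3, 0.0, 2.7]
tcp_pos: [0.6029, -0.2553, 0.0951]
wrist_force: [0.7, 0.4, 2.5]
tcp_pos: [0.6027, -0.2553, 0.0969]
wrist_force: [1.2, -0.5, 1.8]
tcp_pos: [0.6016, -0.2554, 0.0987]
wrist_force: [0.2, 0.6, -1.0]
tcp_pos: [0.602, -0.2553, 0.101]
wrist_force: [-0.3, 0.2, 0.5]
```

The force curve is a spring of 2–4 N from z≈0.097 down to a hard stop at 0.091. That is the full 6 mm, so the button was pressed. I retreat and check.

```bash
python3 -m jog '[[[0,0,-0.8,0,0],[0,0,-1.8,0,0],[0,0,-2.8,0,0],[0,0,-3.8,0,0],[0,0,-4,0,0]]]'>/dev/null; python3 -m jog '[[[-1,0,0,0,0],[-2,0,0,0,0],[-3,0,0,0,0],[-3,0,0,0,0],[-3,0,0,0,0]]]'|sed -n '1,2p;4p'; python3 - <<'E'
from h import *
s=snapshot('top');f=s["frame"]
for n,lo,hi,z in(("cap",(20,120,100),(35,255,255),.084),("blue",(100,130,60),(125,255,255),.126),("or",(3,120,100),(18,255,255),.060)):
    for c,a,b in blobs(mask(f,lo,hi),8):
        if 170<c[0]<400 and c[1]<260:
            q=cast(s,c,z)[0]; print(n,c,a,q.round(3),'lane y',(q[0]*.0732+q[1]*.9973-.029).round(4))
cv2.imwrite('pics/t5.png',cv2.resize(f[140:275,110:470],(800,300),interpolation=cv2.INTER_CUBIC))
E
```

```text
time: 51.25
tcp_pos: [0.4816, -0.2468, 0.2607]
wrist_force: [0.6, 0.5, 0.6]
cap [324.0, 165.5] 16 [ 0.689 -0.093  0.084] lane y -0.0711
cap [333.4, 166.2] 16 [ 0.687 -0.123  0.084] lane y -0.1014
cap [342.5, 166.5] 16 [ 0.686 -0.152  0.084] lane y -0.1307
cap [351.8, 167.8] 19 [ 0.682 -0.182  0.084] lane y -0.1608
cap [323.5, 171.8] 18 [ 0.668 -0.091  0.084] lane y -0.0711
cap [332.8, 172.5] 18 [ 0.666 -0.121  0.084] lane y -0.1011
cap [342.2, 172.8] 19 [ 0.666 -0.151  0.084] lane y -0.1313
cap [351.3, 174.0] 18 [ 0.662 -0.181  0.084] lane y -0.1606
cap [323.1, 178.0] 20 [ 0.648 -0.09   0.084] lane y -0.0715
cap [332.5, 178.6] 17 [ 0.646 -0.12   0.084] lane y -0.1017
cap [341.8, 178.8] 19 [ 0.646 -0.15   0.084] lane y -0.1314
cap [351.0, 180.0] 21 [ 0.642 -0.18   0.084] lane y -0.1611
cap [322.8, 184.0] 19 [ 0.628 -0.089  0.084] lane y -0.0721
cap [332.0, 185.0] 21 [ 0.625 -0.119  0.084] lane y -0.1017
cap [341.4, 185.1] 17 [ 0.625 -0.149  0.084] lane y -0.1317
cap [350.7, 186.3] 18 [ 0.622 -0.179  0.084] lane y -0.1616
cap [322.3, 190.2] 18 [ 0.608 -0.088  0.084] lane y -0.0721
cap 
[... 348 characters left out ...]
452
blue [185.1, 221.7] 16 [0.494 0.339 0.126] lane y 0.3456
blue [184.1, 228.5] 15 [0.473 0.342 0.126] lane y 0.3462
blue [183.4, 234.9] 16 [0.453 0.343 0.126] lane y 0.346
or [343.8, 165.2] 8 [ 0.696 -0.159  0.06 ] lane y -0.1364
or [324.8, 171.9] 15 [ 0.673 -0.097  0.06 ] lane y -0.0764
or [332.8, 169.2] 8 [ 0.683 -0.123  0.06 ] lane y -0.1016
or [352.6, 173.3] 13 [ 0.67  -0.187  0.06 ] lane y -0.1669
or [311.8, 177.5] 23 [ 0.654 -0.055  0.06 ] lane y -0.0356
or [331.2, 181.1] 9 [ 0.643 -0.118  0.06 ] lane y -0.0995
or [342.0, 182.5] 10 [ 0.639 -0.153  0.06 ] lane y -0.1348
or [321.4, 186.8] 8 [ 0.623 -0.086  0.06 ] lane y -0.0693
or [331.4, 189.7] 11 [ 0.614 -0.119  0.06 ] lane y -0.1023
```

View pics/t5.png

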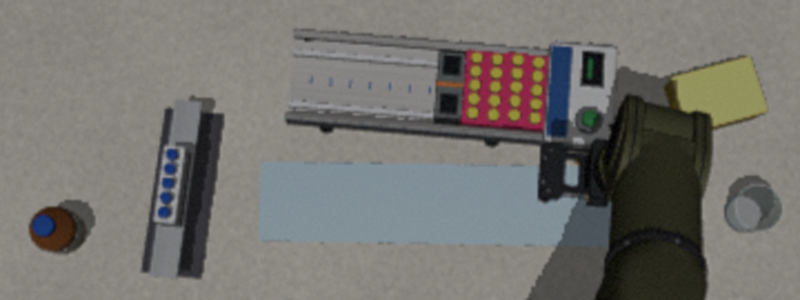

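The final view shows the racks packed at (465–545,90), the pusher against them at (450,85), the white rack upright on the ledge at (170,183), the bystanders in place and the arm clear.

```bash
python3 -c "
from station import job_done
print(job_done())"
```

```text
the job is handed in; nothing more can be done
None
```

The job is handed in with no verdict shown: the white rack is on the ledge, all four pink racks are packed against the intake with the pusher up to the last one, the start button was pressed and released, and the tip box, bottle and beaker weren't touched.

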